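# Mount the sleeve carriage and load it from the blast cabinet

### The job

Set the loose aluminium carriage on the open apron of the dovetail base, slide it onto the dovetail from its end until it is fully home against the end stop, and then turn its side clamp knob clockwise until it is tight at its stop. Only after that, fetch every brass spacer sleeve - those standing on the bench and those standing in the blast cabinet, which come out only through the round ports in its top - and stand each one upright over a post of its own on the carriage, right down on the deck, leaving the carriage home and clamped. There may be two or three sleeves; do not disturb the other things on the bench.

Things in the scene. Friction and masses are not known exactly. Their poses are not given: they have to be found in the camera images.
- carriage: Loose aluminium carriage, 165 mm long (x), 80 wide (y), 0.7 kg. Origin: centre of its underside, z up. Two dovetail jaws (27 mm apart at the foot, 50 at the top, 20 high) run its whole length under a deck, top at 32 mm. Three upright square posts stand in a row along x at -56, 0, +56 mm. A lug, 44 mm wide, reaches 95 mm out on the +y side and carries the clamp knob. Either end may go on first
- post_a (a point): foot of the carriage post at x = -56 mm, at deck height (32 mm above the carriage's origin). Each post is 18 mm square to 38 mm above the deck, then 12 mm square to its top at 45 mm
- post_b (a point): foot of the middle post, at deck height. The carriage can be carried by pinching this post across (fingers closing along the carriage's y)
- post_c (a point): foot of the carriage post at x = +56 mm, at deck height
- clamp_knob (a joint): turn of the clamp knob about its vertical axis, rad; grows clockwise seen from above. Range 0 to 3.9; hard stop at 3.9 = tight; one turning grasp is not enough; it starts loose, between 0 and 0.6, stays where it is left and takes about 0.1 N m to turn. At 0 its bar lies along the carriage's x
- knob_grip (a point): centre of the clamp knob's black bar (56 mm long along this point's x, 14 thick along its y, 26 high), on the knob's axis, 78 mm to the carriage's +y side. Above the carriage's underside: bar centre 37 mm (this point), bar top 50, bar foot 24, lug top 20. The point turns with the bar
- rail: Dovetail base fixed to the bench: steel plate 340 mm long (x), 110 wide, 10 thick. Origin: centre of its underside. x -170 to -10 mm is bare (the apron: the carriage's jaws rest and slide on it); -10 to +158 mm stands the dovetail, 18.5 mm high, 44 wide at the top, 22.6 at the foot; 158 to 170 mm is the stop block, 30 mm high. The carriage slides on towards +x, its jaws on the plate
- rail_nose (a point): middle of the foot of the dovetail's open end (nose), on the plate's top; axes as the base. The nose is 26 mm wide at the top and 10 at the foot and widens to full size over 25 mm; beyond, the carriage has about 2 mm of play to each side
- rail_home (a point): where the carriage's origin lies when it is fully home (against the stop block), on the plate's top, 10 mm above the bench; axes as the base
- cabinet: Grey benchtop blast cabinet, fixed: 340 mm (x) by 180 (y), 130 high, closed but for two round ports of 136 mm diameter in its 4 mm top wall. Origin: centre of its underside. Under the middle of each port stands a round pedestal 64 mm across, its top 60 mm above the bench; a sleeve standing on it ends 10 mm below the cabinet's top
- port_a (a point): centre of the port at the cabinet's x = -80 mm, level with the cabinet's top
- port_b (a point): centre of the port at the cabinet's x = +80 mm, level with the cabinet's top
- sleeve_a: Brass spacer sleeve (plain tube), 46 mm outside, 30 mm bore, 60 mm high, 0.18 kg, standing on end. Origin: centre of its underside, z up. This one stands on a cabinet pedestal. All sleeves are alike, and any sleeve may go on any post
- sleeve_b: a sleeve like sleeve_a, on the other cabinet pedestal; may be absent
- sleeve_c: a sleeve like sleeve_a, standing on the bench; may be absent
- sleeve_d: a sleeve like sleeve_a, standing on the bench; may be absent
- jar: bystander: closed white jar, 52 mm across, 60 mm high; leave alone
- carton: bystander: cardboard carton 75 x 100 x 50 mm; leave alone
- tape: bystander: black tape measure, about 75 mm across, 34 mm high; leave alone
- can: bystander: steel can, 66 mm across, 150 mm high; leave alone
- bolts_0: bystander: bundle of three big brass-coloured bolts lying side by side, 120 mm long, 26 mm high; leave alone
- bolts_1: bystander: bundle of two bolts like bolts_0; leave alone
- bolts_2: bystander: bundle of two bolts like bolts_0; leave alone
Things that resemble listed ones, but are neither listed nor needed, are in the scene too. Leave any purple or turquoise look-alike of the sleeve_c alone.

How it is judged:
On the way, in this order (a step that is already met when the one before it is completed fails the run):
1. the carriage is fully home on the dovetail, against the end stop (x of carriage in the frame of rail_home between -0.006 and 0.004 m and y of carriage in the frame of rail_home between -0.005 and 0.005 m and z of carriage in the frame of rail_home between -0.004 and 0.005 m and angle between the x axis of carriage and the x axis of rail, either way round below 0.08 rad and angle between carriage's own z axis and vertical below 0.08 rad), for 0.2 s.
2. the clamp knob is tight with the carriage home (all of step 1 and value of joint clamp_knob above 3.65 rad), for 0.2 s.
3. every sleeve stands over a post, down on the deck ((horizontal distance between sleeve_a and post_a below 0.01 m or horizontal distance between sleeve_a and post_b below 0.01 m or horizontal distance between sleeve_a and post_c below 0.01 m) and z of sleeve_a in the frame of carriage between 0.026 and 0.038 m and angle between each of sleeve_a, sleeve_b, sleeve_c, sleeve_d's own z axis and vertical below 0.12 rad and linear speed of each of sleeve_a, sleeve_b, sleeve_c, sleeve_d below 0.02 m/s and (horizontal distance between sleeve_b and post_a below 0.01 m or horizontal distance between sleeve_b and post_b below 0.01 m or horizontal distance between sleeve_b and post_c below 0.01 m) and z of sleeve_b in the frame of carriage between 0.026 and 0.038 m and (horizontal distance between sleeve_c and post_a below 0.01 m or horizontal distance between sleeve_c and post_b below 0.01 m or horizontal distance between sleeve_c and post_c below 0.01 m) and z of sleeve_c in the frame of carriage between 0.026 and 0.038 m and (horizontal distance between sleeve_d and post_a below 0.01 m or horizontal distance between sleeve_d and post_b below 0.01 m or horizontal distance between sleeve_d and post_c below 0.01 m) and z of sleeve_d in the frame of carriage between 0.026 and 0.038 m), for 0.2 s.
At the end, for the whole second after the job is handed in: The carriage is home on the dovetail (within 6 mm of the stop position along the rail, 5 mm across and in height, 0.08 rad), the clamp knob is at 3.65 rad or more, and every sleeve present stands upright (0.12 rad) over a post (within 10 mm of its middle), down on the deck (within 6 mm) and at rest (all of step 2 and all of step 3 and linear speed of carriage below 0.02 m/s); the robot touches nothing.
It fails at once if a bystander was moved by more than 40 mm (distance of any of jar, carton, tape, can, bolts_0, bolts_1, bolts_2 from where it was at the start of the episode above 0.04 m).
It fails at once if a sleeve was set on the carriage before the clamp was tight (value of joint clamp_knob below 3.3 rad and ((horizontal distance between sleeve_a and post_a below 0.01 m and z of sleeve_a in the frame of carriage between 0.026 and 0.045 m) or (horizontal distance between sleeve_a and post_b below 0.01 m and z of sleeve_a in the frame of carriage between 0.026 and 0.045 m) or (horizontal distance between sleeve_a and post_c below 0.01 m and z of sleeve_a in the frame of carriage between 0.026 and 0.045 m) or (horizontal distance between sleeve_b and post_a below 0.01 m and z of sleeve_b in the frame of carriage between 0.026 and 0.045 m) or (horizontal distance between sleeve_b and post_b below 0.01 m and z of sleeve_b in the frame of carriage between 0.026 and 0.045 m) or (horizontal distance between sleeve_b and post_c below 0.01 m and z of sleeve_b in the frame of carriage between 0.026 and 0.045 m) or (horizontal distance between sleeve_c and post_a below 0.01 m and z of sleeve_c in the frame of carriage between 0.026 and 0.045 m) or (horizontal distance between sleeve_c and post_b below 0.01 m and z of sleeve_c in the frame of carriage between 0.026 and 0.045 m) or (horizontal distance between sleeve_c and post_c below 0.01 m and z of sleeve_c in the frame of carriage between 0.026 and 0.045 m) or (horizontal distance between sleeve_d and post_a below 0.01 m and z of sleeve_d in the frame of carriage between 0.026 and 0.045 m) or (horizontal distance between sleeve_d and post_b below 0.01 m and z of sleeve_d in the frame of carriage between 0.026 and 0.045 m) or (horizontal distance between sleeve_d and post_c below 0.01 m and z of sleeve_d in the frame of carriage between 0.026 and 0.045 m))).
Of sleeve_b, sleeve_c, sleeve_d only 1 to 2 are there at a start; the rules pass over those that are not, and their reading is None.
At some moment in a run one of sleeve_c, sleeve_d may be knocked a few centimetres aside while the robot is not near it.
It also fails if it takes over 200 s, if anything falls off the work surface, if the arm or the gripper's body presses on something with over 40 N, if the wrist force passes 120 N, or if a joint passes its speed limit or range.

### The arm

A 6-joint arm with a two-finger parallel gripper is mounted at the origin on the work surface. World frame = base frame: x ahead of the robot, y to its left, z up, the work surface at z = 0. Lengths are in m, angles in rad, forces in N, time in s.
With the tool pointing down it reaches from about 0.375 to 0.975 m from the base axis. Payload 3.8 kg.
Tool frame: the origin (TCP) lies on the centre line of the jaws, within the pads' length; the fingertips stand 25 mm ahead of it and the grasp point (between the pads) lies 6 mm ahead of it; y points along the fingers, z is the direction in which the jaws open and shut, and the axes are right-handed (so a half turn about y gives the same grasp; the last joint's range is limited). The gripper opens to 85 mm and grips with 20 to 120 N. Pads are 22 mm wide; open, the fingers measure 114 mm over their backs; the gripper's body (76 mm by 85 mm) begins 54 mm behind the grasp point. The pads swing forward as they close: fully open they stand 13 mm farther back than shut.
Start: joints at [-1.199, 0.264, 1.604, -0, 1.274, -0.037], TCP at [0.268, -0.619, 0.256] pointing down, gripper open.
Joint ranges: [-2.63, 2.63], [-0.94, 2.18], [0.31, 2.57], [-1.31, 4.45], [0, 2.66], [-2.55, 2.55]. Speed limits (rad/s): [2.57, 2.57, 3.14, 3.14, 3.14, 3.14].

### API

Orientations are given as a rotation vector (axis times angle).
In Python, from workcell import bot gives the robot as it stands.
- The arm moves only by the shell command python3 -m jog 'ROWS' [FORCE]. ROWS is JSON, a list of rows, each a list of 5 numbers: the shift along the world's x, y, z in mm, then the turn about the world's z in degrees, then the finger opening in mm, from 0 to 85.4. A call has exactly 10 rows; each row is the pose to reach, as a shift and turn from the pose commanded when the call began; what a row does not reach only later rows make up. A row lasts 1/8 s, in which the tool goes at most 62.5 mm and 10.7 degrees, less where a joint would pass 70% of its speed; a pose out of reach is approached as far as the arm can. A call with a gripper value outside its range is refused whole. The fingers move at their own pace and stop on an object; FORCE is the grip in N (left out, the last holds). Time passes only in rows, so rows that repeat a pose let the fingers close, or fill a call up. It gives the time, the measured TCP pose, the force and the opening at its end, in the units of the state.
- bot.read_state(): the state, without advancing time (a new reading comes with each control period).
- bot.read_camera(name): name is "side" or "top" or "wrist"; returns a dict with "pixels" (480x640x3 uint8, red, green, blue), "fx", "fy", "cx", "cy" (pixels), "R" (3x3) and "t" (3): a world point X has camera coordinates R X + t. Camera axes: x right, y down, z forward; pixel columns grow to the right and rows downward; lengths in m; the calibration is good to about 2 mm. A picture is of the moment at which its call begins. There is no depth.
- bot.finish_job(): hands the job in, once; it reports no verdict.
The state is a dict: "time": time; "q": joint angles; "joint_vel": joint speeds; "joint_torque": joint torques, N m; "tool_pos": TCP position; "tcp_rot": TCP orientation; "wrist_force": force on the tool from outside, world axes, zero at the start; "torque": the same for the moment, N m; "width": opening from 0.0 (shut) to 1.0 (fully open).
Only numpy, scipy, OpenCV 4.12 (cv2) and the standard library are available. Lean on these libraries where they do the work, as an engineer would, in place of code of your own. Each camera call takes 0.05 s, during which the arm holds its last target.

## Working session

There is one attempt and no reset: what is moved stays moved. The work goes in short steps, Python scripts to look and compute and a shell command to move; the robot and the scene stay as the last step left them, time stands still between calls to the robot, and variables do not carry over. Pictures are saved under pics/ and viewed, and the job is handed in when it is done.

```bash
ls; mkdir -p pics; cat > h.py <<'E'
import numpy as np,cv2
from workcell import bot
def cam(n,save=None):
    c=bot.read_camera(n)
    c['R']=np.array(c['R']);c['t']=np.array(c['t'])
    if save: cv2.imwrite('pics/%s.png'%save,cv2.cvtColor(np.array(c['pixels']),cv2.COLOR_RGB2BGR))
    return c
def ray(c,u,v):
    d=c['R'].T@np.array([(u-c['cx'])/c['fx'],(v-c['cy'])/c['fy'],1.]); return -c['R'].T@c['t'],d
def onz(c,u,v,z):
    o,d=ray(c,u,v); return o+d*(z-o[2])/d[2]
def proj(c,X):
    p=c['R']@np.array(X)+c['t']; return np.array([c['fx']*p[0]/p[2]+c['cx'],c['fy']*p[1]/p[2]+c['cy']])
E
python3 - <<'E'
from h import *
for n in ['top','side','wrist']:
    c=cam(n,n+'0'); print(n,c['fx'],-c['R'].T@c['t'],c['R'].round(3).tolist())
s=bot.read_state(); print(s)
E
```

```text
pics
top 553.5449325433162 [ 0.3922959  -0.08010414  1.48252334] [[-0.027, -1.0, 0.0], [-0.992, 0.027, -0.121], [0.121, -0.004, -0.993]]
side 621.4468697933289 [-0.06939236  0.66366477  1.08355442] [[-0.746, -0.666, 0.013], [-0.487, 0.531, -0.693], [0.455, -0.523, -0.72]]
wrist 407.04750125656267 [ 0.33938452 -0.5878692   0.37406556] [[0.396, -0.918, -0.002], [-0.874, -0.378, 0.306], [-0.282, -0.119, -0.952]]
{'time': 0.15, 'q': array([-1.19891380e+00,  2.64600122e-01,  1.60505692e+00,  7.04442911e-06,
        1.27364312e+00, -3.68841758e-02]), 'joint_vel': array([ 0.00071341, -0.0031387 , -0.00445143, -0.00165196,  0.00064605,
       -0.00044764]), 'joint_torque': array([ 8.02111026e-04, -5.15907240e+01, -3.67959380e+01, -5.03396075e-05,
        8.08107230e-03, -1.34653274e-05]), 'tool_pos': array([ 0.26812531, -0.61891588,  0.25523629]), 'tcp_rot': array([-0.41412256,  1.99827331, -1.99483815]), 'wrist_force': array([ 0.62832695, -0.58407975, -0.76741116]), 'torque': array([-0.00195003, -0.00580208,  0.00097215]), 'width': 0.9989838555250078}
```

View pics/top0.png

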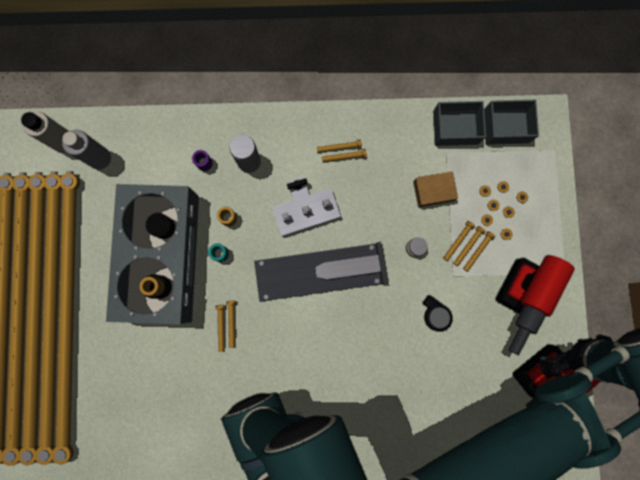

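View pics/side0.png

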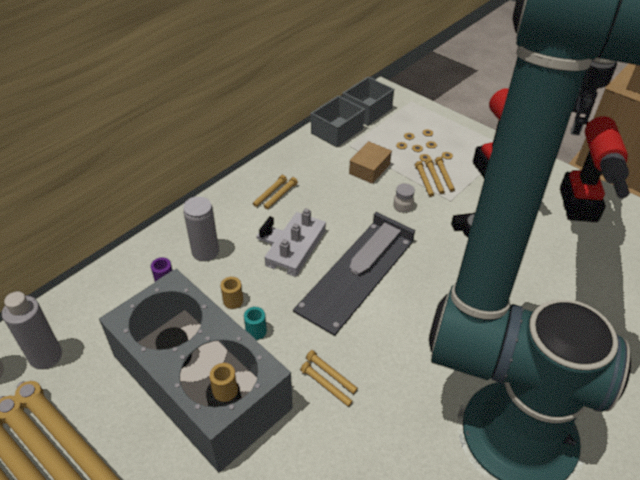

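View pics/wrist0.png

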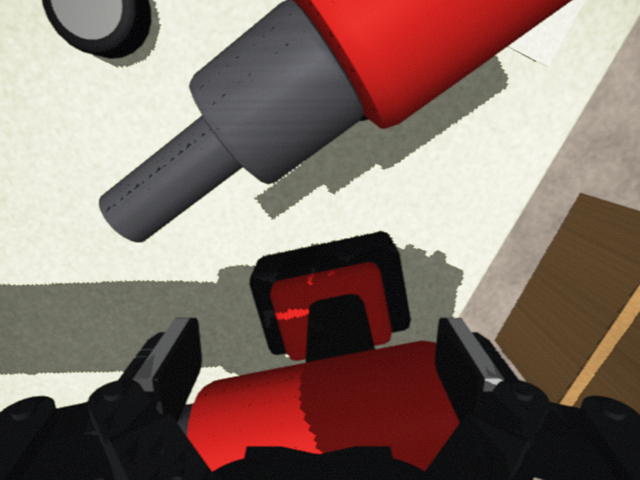

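The top view shows the carriage at (307,213) with its knob at (297,185), the rail with apron left and stop block right at (382,262), a sleeve in the near port at (152,287), a bench sleeve at (227,215), and purple (202,160) and teal (218,253) look-alikes.

```bash
python3 - <<'E'
from h import *
im=cv2.imread('pics/top0.png')
def crop(im,x0,y0,x1,y1,s,n): cv2.imwrite('pics/%s.png'%n,cv2.resize(im[y0:y1,x0:x1],None,fx=s,fy=s,interpolation=cv2.INTER_CUBIC))
crop(im,240,165,400,310,5,'c1'); crop(im,100,140,260,340,3.9 and 3,'c2')
im=cv2.imread('pics/side0.png'); crop(im,90,180,420,440,2.3,'c3')
E
```

```text
(no output)
```

View pics/c1.png

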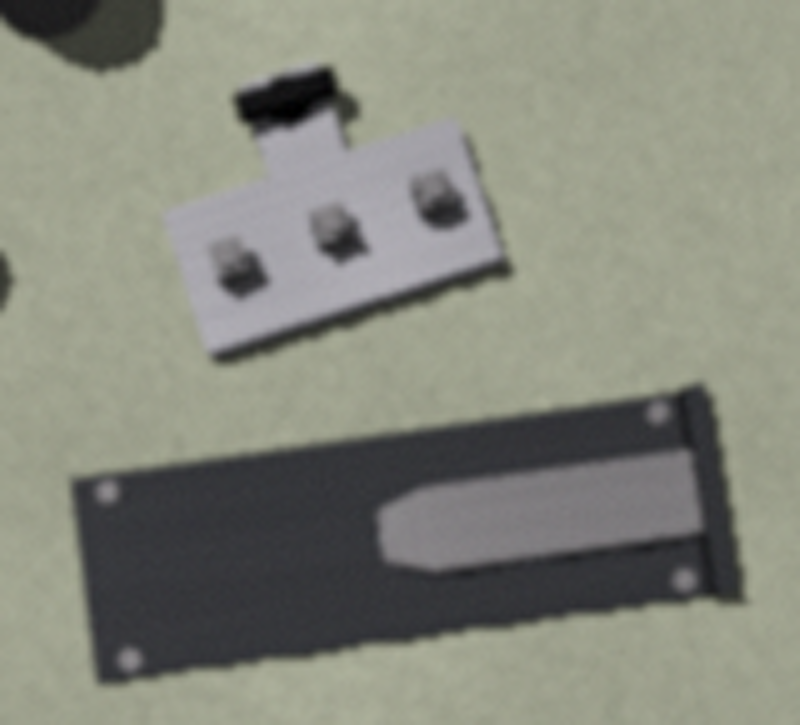

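View pics/c2.png

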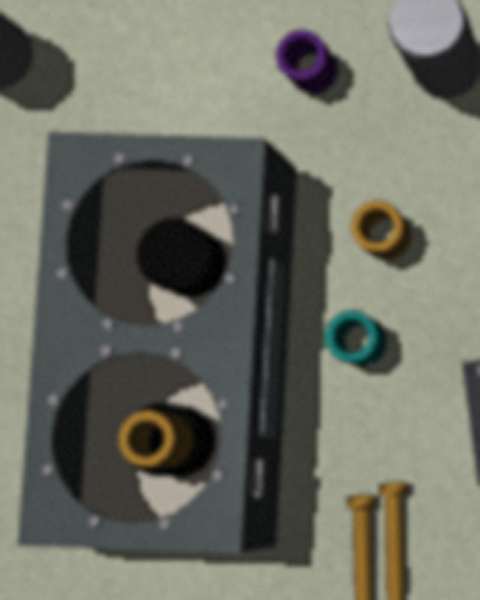

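View pics/c3.png

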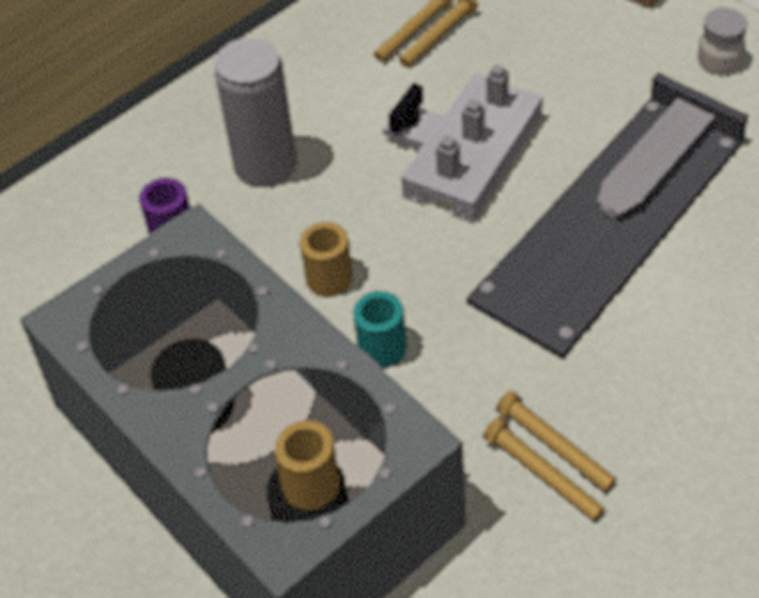

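The only brass sleeves are the port one at (152,287) and the bench one at (227,215), since the other pedestal is empty. The purple and teal tubes are look-alikes, and the washers on the paper are flat.

```bash
python3 - <<'E'
from h import *
c=cam('top');s=cam('side')
def T(u,v): return 240+(u-2)/5,165+(v-2)/5
def S(u,v): return 90+u/2.3,180+v/2.3
print('plate left', [onz(c,*T(*p),.01).round(4) for p in [(72,480),(98,683)]])
print('screws T', [onz(c,*T(*p),.01).round(4) for p in [(108,491),(130,659),(685,580),(658,412)]])
print('screws S', [onz(s,*S(*p),.01).round(4) for p in [(488,287),(566,332),(726,142),(652,106)]])
print('posts T', [onz(c,*T(*p),.077).round(4) for p in [(227,247),(328,213),(432,182)]])
print('posts S', [onz(s,*S(*p),.077).round(4) for p in [(448,143),(473,106),(498,72)]])
print('deck T', [onz(c,*T(*p),.032).round(4) for p in [(165,215),(455,120),(505,257),(215,350)]])
print('deck S', [onz(s,*S(*p),.032).round(4) for p in [(404,180),(470,207),(542,98),(476,77)]])
print('knob T',[onz(c,*T(*p),.05).round(4) for p in [(238,93),(333,68)]])
print('knob S',[onz(s,*S(*p),.05).round(4) for p in [(389,112),(420,86)]])
im=cv2.cvtColor(np.array(c['pixels']),cv2.COLOR_RGB2HSV)
E
```

```text
plate left [array([0.5062, 0.0803, 0.01  ]), array([0.3984, 0.068 , 0.01  ])]
screws T [array([0.4998, 0.0612, 0.01  ]), array([0.4105, 0.0509, 0.01  ]), array([ 0.4442, -0.2441,  0.01  ]), array([ 0.5341, -0.2333,  0.01  ])]
screws S [array([0.4975, 0.0576, 0.01  ]), array([0.4092, 0.0475, 0.01  ]), array([ 0.4433, -0.2476,  0.01  ]), array([ 0.5327, -0.2372,  0.01  ])]
posts T [array([ 0.6188, -0.0083,  0.077 ]), array([ 0.635 , -0.0606,  0.077 ]), array([ 0.6498, -0.1146,  0.077 ])]
posts S [array([ 0.6098, -0.0072,  0.077 ]), array([ 0.6265, -0.0606,  0.077 ]), array([ 0.6412, -0.1134,  0.077 ])]
deck T [array([0.6441, 0.0266, 0.032 ]), array([ 0.6912, -0.129 ,  0.032 ]), array([ 0.6166, -0.1532,  0.032 ]), array([0.5712, 0.0015, 0.032 ])]
deck S [array([0.6373, 0.0284, 0.032 ]), array([0.565 , 0.0101, 0.032 ]), array([ 0.6126, -0.1503,  0.032 ]), array([ 0.685 , -0.1267,  0.032 ])]
knob T [array([ 0.7051, -0.0144,  0.05  ]), array([ 0.7172, -0.0648,  0.05  ])]
knob S [array([ 0.7022, -0.0161,  0.05  ]), array([ 0.7056, -0.0643,  0.05  ])]
```

```bash
cat >> h.py <<'E'
from scipy.spatial.transform import Rotation as Ro
def tool():
    s=bot.read_state(); M=Ro.from_rotvec(s['tcp_rot']).as_matrix()
    print('t',round(s['time'],2),'pos',s['tool_pos'].round(4),'zyaw',np.degrees(np.arctan2(M[1,2],M[0,2])).round(2),'yaxis',M[:,1].round(3),'q',s['q'].round(3),'F',np.round(s['wrist_force'],1),'w',round(s['width']*85.4,1)); return s,M
E
python3 - <<'E'
from h import *
s,M=tool(); print(M.round(3))
c=cam('top');sd=cam('side')
def blob(c,lo,hi,box,amin=30):
    im=cv2.cvtColor(np.array(c['pixels']),cv2.COLOR_RGB2HSV); m=cv2.inRange(im,lo,hi)
    x0,y0,x1,y1=box; k=np.zeros_like(m);k[y0:y1,x0:x1]=m[y0:y1,x0:x1]
    n,l,st,ce=cv2.connectedComponentsWithStats(k)
    return [(st[i].tolist(),ce[i].round(1)) for i in range(1,n) if st[i][4]>amin]
print(blob(c,(12,90,60),(30,255,255),(100,190,245,320)))
print(blob(sd,(12,90,60),(30,255,255),(180,260,260,420)))
C2=lambda u,v:(100+(u-1)/3,140+(v-1)/3)
S=lambda u,v:(90+u/2.3,180+v/2.3)
print('bench top T',onz(c,*C2(378,226),.06),'S',onz(sd,*S(325,241),.06))
print('cab top T',onz(c,*C2(146,438),.12),'S',onz(sd,*S(305,443),.12))
print('teal',onz(c,*C2(353,336),.06))
print('port near',onz(c,*C2(135,438),.13),'S',onz(sd,*S(296,444),.13))
print('can',onz(c,*C2(427,20),.15))
E
```

```text
t 0.25 pos [ 0.2682 -0.6191  0.2556] zyaw -66.58 yaxis [-0.     0.001 -1.   ] q [-1.199  0.264  1.605 -0.     1.274 -0.037] F [-0.  -1.1  0.5] w 85.5
[[-0.918 -0.     0.398]
 [-0.398  0.001 -0.918]
 [-0.    -1.    -0.001]]
[([217, 207, 18, 18, 171], array([225.6, 215.2])), ([139, 276, 20, 20, 220], array([148.3, 285.7])), ([226, 301, 10, 19, 127], array([230.6, 309.7])), ([216, 305, 9, 15, 97], array([220.2, 311.6]))]
[([221, 277, 22, 32, 562], array([231.6, 292.1])), ([209, 362, 28, 40, 860], array([223. , 381.7]))]
bench top T [0.62305413 0.14682742 0.06      ] S [0.61855822 0.14804041 0.06      ]
cab top T [0.44315332 0.3281091  0.12      ] S [0.44106585 0.32596213 0.12      ]
teal [0.52795182 0.16903846 0.06      ]
port near [0.44302305 0.33403221 0.13      ] S [0.44019244 0.33466644 0.13      ]
can [0.7791819  0.09078771 0.15      ]
```

```bash
python3 -m jog '[[0,0,50,0,85],[10,15,90,0,85],[30,50,100,10,85],[60,95,100,20,85],[90,140,100,30,85],[120,185,100,40,85],[150,235,100,50,85],[180,280,100,60,85],[210,325,100,70,85],[240,370,90,80,85]]'; python3 -c "
from h import *
tool()"
```

```text
time: 1.6
tool_pos: [0.5095, -0.2481, 0.3475]
tcp_rot: [-1.313, 1.028, -1.033]
wrist_force: [1.1, -1.0, 0.3]
width: 0.995
t 1.6 pos [ 0.5095 -0.2481  0.3475] zyaw 13.75 yaxis [ 0.003 -0.001 -1.   ] q [-0.497  0.013  1.721 -0.     1.404 -0.737] F [ 1.1 -1.   0.3] w 85.0
```

```bash
python3 -m jog '[[20,31,0,3,85],[40,62,-10,3,85],[60,94,-30,3,85],[80,125,-50,3,85],[100,156,-70,3,85],[119,187,-90,3,85],[119,187,-110,3,85],[119,187,-110,3,85],[119,187,-110,3,85],[119,187,-110,3,85]]'; python3 -c "
from h import *
tool();cam('wrist','w1')"
```

```text
time: 2.85
tool_pos: [0.6277, -0.0634, 0.2378]
tcp_rot: [-1.33, 0.995, -0.998]
wrist_force: [-0.1, -0.2, -0.6]
width: 0.995
t 2.85 pos [ 0.6277 -0.0634  0.2378] zyaw 16.35 yaxis [ 0.002 -0.    -1.   ] q [-0.14   0.192  1.726 -0.     1.221 -0.425] F [-0.1 -0.2 -0.6] w 85.0
```

View pics/w1.png

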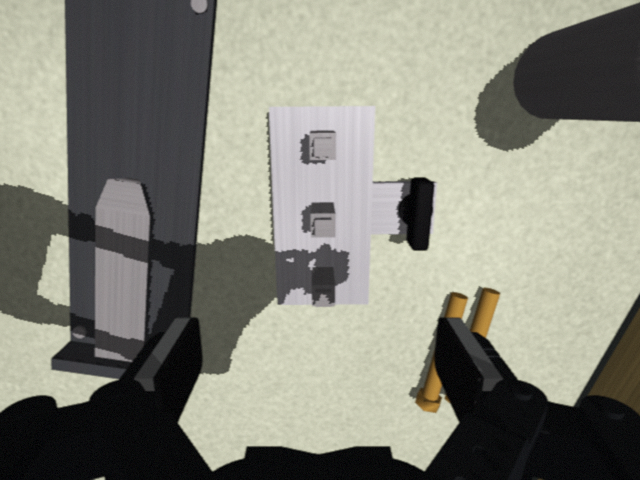

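The wrist view shows the carriage deck around (320,205), post tops at about (322,146), (323,225) and (322,293), the knob bar at (420,213), and the dovetail nose at (122,183).

```bash
python3 - <<'E'
from h import *
im=cv2.imread('pics/w1.png')
cv2.imwrite('pics/w1c.png',cv2.resize(im[90:320,250:450],None,fx=2.6*1,fy=2.6,interpolation=cv2.INTER_CUBIC))
cv2.imwrite('pics/w1d.png',cv2.resize(im[0:400,40:240],None,fx=1.5,fy=1.5))
E
```

```text
(no output)
```

View pics/w1c.png

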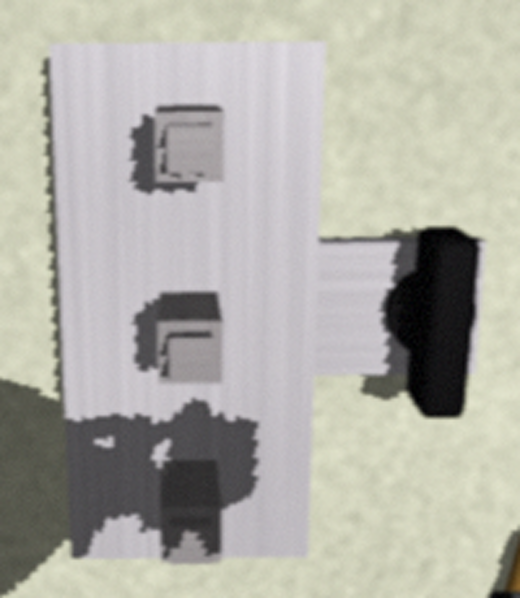

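```bash
python3 - <<'E'
from h import *
c=cam('wrist'); W=lambda u,v:(250+(u-.8)/2.6,90+(v-.8)/2.6)
d=[onz(c,*W(*p),.032)[:2] for p in [(47,42),(325,42),(308,556),(75,556)]]
print(np.round(d,4)); m=np.mean(d,0); print('centre',m)
a=(d[0]+d[1])/2;b=(d[2]+d[3])/2; print(np.linalg.norm(a-b),np.linalg.norm(d[0]-d[1]),np.linalg.norm(d[2]-d[3]),'yaw',np.degrees(np.arctan2(*(b-a)[::-1])))
print('shoulder mid',onz(c,*W(190,353),.070),'top mid',onz(c,*W(194,357),.077))
k=[onz(c,*W(*p),.05)[:2] for p in [(447,230),(440,415)]]
print('knob',k,np.degrees(np.arctan2(*(k[1]-k[0])[::-1])))
# rail: plate corners/nose
print('nose top',[onz(c,*p,.0285).round(4) for p in [(122,180),(97,205),(149,210),(95,356),(147,360)]])
print('plate edge', [onz(c,*p,.01).round(4) for p in [(215,20),(193,320),(66,20),(68,320)]])
E
```

```text
[[ 0.5676  0.0052]
 [ 0.6452  0.0279]
 [ 0.6927 -0.1303]
 [ 0.6169 -0.1523]]
centre [ 0.63062382 -0.06238559]
0.16511072022748322 0.08086117694940288 0.07893766721072913 yaw -72.95624307996702
shoulder mid [ 0.63064708 -0.06311436  0.07      ] top mid [ 0.6313843  -0.06206335  0.077     ]
knob [array([ 0.69352638, -0.01209223]), array([ 0.71158348, -0.0658452 ])] -71.43138336861053
nose top [array([ 0.4682, -0.0828,  0.0285]), array([ 0.4513, -0.1091,  0.0285]), array([ 0.493 , -0.1014,  0.0285]), array([ 0.4667, -0.2539,  0.0285]), array([ 0.5138, -0.2447,  0.0285])]
plate edge [array([0.5115, 0.0536, 0.01  ]), array([ 0.5439, -0.203 ,  0.01  ]), array([0.4029, 0.0219, 0.01  ]), array([ 0.4296, -0.2361,  0.01  ])]
```

View pics/w1d.png

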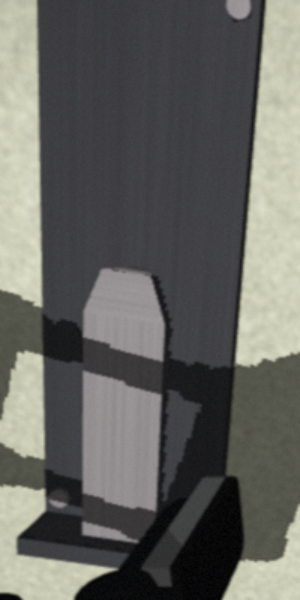

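```bash
python3 -m jog '[[3,1,-40,0.4,60],[3,1,-80,0.4,60],[3,1,-120,0.4,60],[3,1,-150,0.4,60],[3,1,-165,0.4,60],[3,1,-175,0.4,60],[3,1,-175,0.4,40],[3,1,-175,0.4,15],[3,1,-175,0.4,10],[3,1,-175,0.4,10]]' 80; python3 -c "
from h import *
tool();cam('wrist','w2')"
```

```text
time: 4.2
tool_pos: [0.6312, -0.0616, 0.0629]
tcp_rot: [-1.333, 0.988, -0.992]
wrist_force: [-1.3, -1.0, 6.9]
width: 0.195
t 4.2 pos [ 0.6312 -0.0616  0.0629] zyaw 16.83 yaxis [ 0.002 -0.001 -1.   ] q [-0.136  0.366  1.855 -0.     0.918 -0.43 ] F [-1.3 -1.   6.9] w 16.6
```

View pics/w2.png

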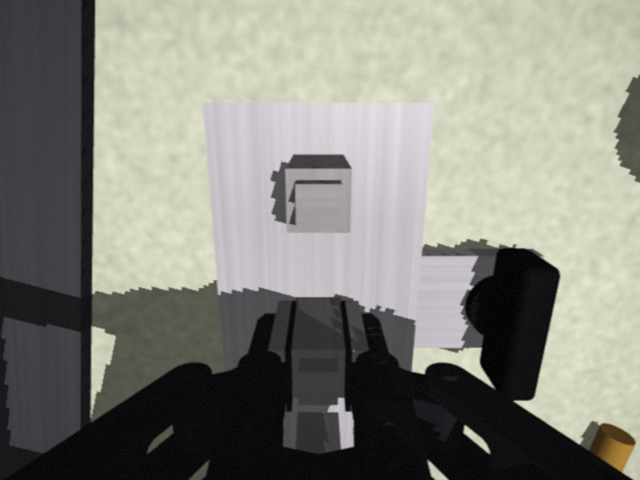

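The post is gripped (width reads 16.6), so next I lift and carry to the apron.

```bash
python3 -m jog '[[0,0,15,0,10],[0,0,35,0,10],[0,0,55,0,10],[-25,10,60,-2,10],[-55,22,60,-4,10],[-90,36,60,-6,10],[-125,50,60,-8,10],[-155,61,60,-10,10],[-172,68,60,-10,10],[-172,68,60,-10,10]]' 100; python3 -c "
from h import *
tool();cam('wrist','w3');cam('top','t3')"
```

```text
time: 5.5
tool_pos: [0.4577, 0.007, 0.1219]
tcp_rot: [-1.263, 1.119, -1.121]
wrist_force: [0.3, 0.7, -6.7]
width: 0.192
t 5.5 pos [0.4577 0.007  0.1219] zyaw 6.9 yaxis [ 0.001 -0.    -1.   ] q [-0.039 -0.021  2.188 -0.     0.974 -0.16 ] F [ 0.3  0.7 -6.7] w 16.4
```

View pics/w3.png

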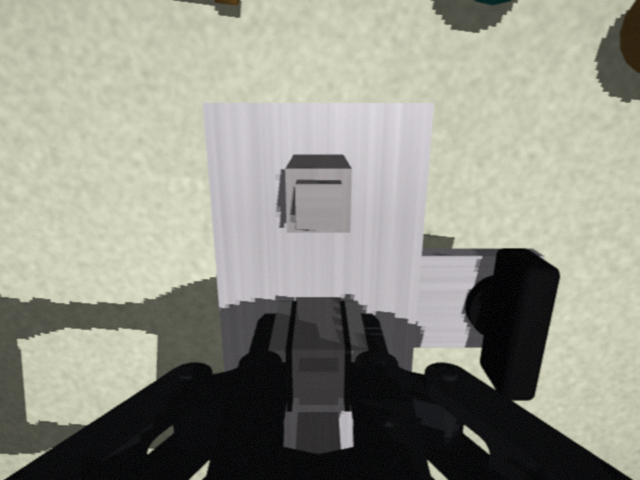

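```bash
python3 - <<'E'
from h import *
im=cv2.imread('pics/t3.png')
cv2.imwrite('pics/t3c.png',cv2.resize(im[165:345,180:400],None,fx=3.3,fy=3.3,interpolation=cv2.INTER_CUBIC))
E
```

```text
(no output)
```

View pics/t3c.png

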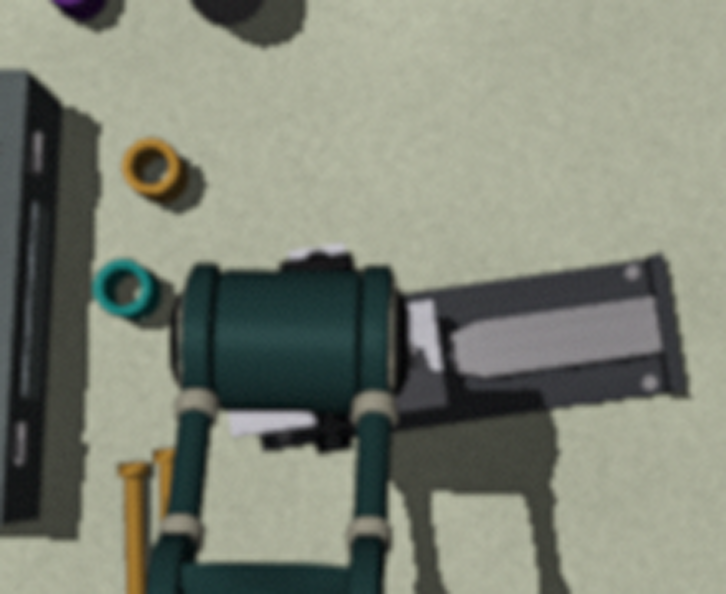

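```bash
python3 - <<'E'
from h import *
s,M=tool(); c=cam('wrist')
z=s['tool_pos'][2]-.0629+.032
a,b=[onz(c,u,103,z)[:2] for u in (204,433)]
d=b-a; yaw=np.degrees(np.arctan2(d[1],d[0]))-90; mid=(a+b)/2
ax=np.array([np.cos(np.radians(yaw)),np.sin(np.radians(yaw))])
print(np.linalg.norm(d),'yaw',yaw,'mid',mid,'centre',mid+ax*.0825)
# side edges
l=[onz(c,*p,z)[:2] for p in [(204,103),(219,300)]]; r=[onz(c,*p,z)[:2] for p in [(433,103),(422,230)]]
for e in (l,r): print(np.degrees(np.arctan2(*(e[1]-e[0])[::-1])))
t=cam('top'); T=lambda u,v:(180+(u-1.2)/3.3,165+(v-1.2)/3.3)
print('dovetail end', [onz(t,*T(*p),.0285).round(4) for p in [(656,296),(662,356),(455,352),(490,318),(498,376)]])
E
```

```text
t 5.6 pos [0.4598 0.0065 0.1223] zyaw 6.86 yaxis [ 0.003 -0.    -1.   ] q [-0.04  -0.019  2.185 -0.     0.972 -0.159] F [ 1.2  0.3 -6.8] w 16.6
0.07976753129399673 yaw -83.23883211635531 mid [0.44959371 0.08719709] centre [0.45930651 0.00527084]
-83.55367119522693
-83.51914534530005
dovetail end [array([ 0.5124, -0.2497,  0.0285]), array([ 0.4644, -0.2525,  0.0285]), array([ 0.4721, -0.088 ,  0.0285]), array([ 0.4984, -0.1166,  0.0285]), array([ 0.4521, -0.1216,  0.0285])]
```

```bash
python3 -m jog '[[0,0,-12,0,10],[0,0,-24,0,10],[0,0,-36,0,10],[0,0,-43,0,10],[0,0,-46,0,10],[0,0,-48,0,10],[0,0,-48,0,10],[0,0,-48,0,10],[0,0,-48,0,10],[0,0,-48,0,10]]' 100; python3 - <<'E'
from h import *
s,M=tool(); c=cam('wrist','w4')
t=cam('top','t4')
im=cv2.imread('pics/t4.png')
cv2.imwrite('pics/t4c.png',cv2.resize(im[200:345,220:400],None,fx=4,fy=4,interpolation=cv2.INTER_CUBIC))
E
```

```text
time: 6.95
tool_pos: [0.4584, 0.0066, 0.0735]
tcp_rot: [-1.263, 1.121, -1.121]
wrist_force: [-0.2, 0.4, -6.6]
width: 0.192
t 6.95 pos [0.4584 0.0066 0.0735] zyaw 6.82 yaxis [ 0. -0. -1.] q [-0.04   0.052  2.222 -0.     0.868 -0.159] F [-0.2  0.4 -6.6] w 16.4
```

View pics/t4c.png

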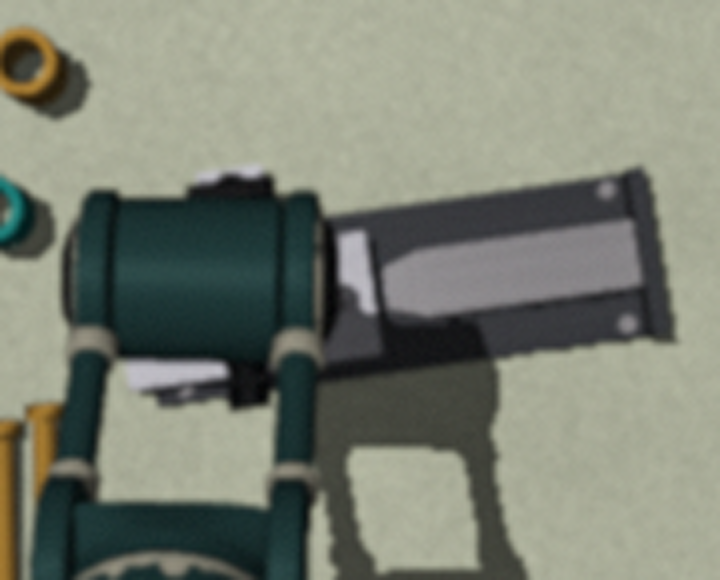

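```bash
python3 - <<'E'
from h import *
t=cam('top'); T=lambda u,v:(220+(u-1.5)/4,200+(v-1.5)/4)
print('front', [onz(t,*T(*p),.0425).round(4) for p in [(362,230),(381,356)]])
print('dovetail', [onz(t,*T(*p),.0285).round(4) for p in [(384,267),(388,308),(427,247),(442,318),(634,219),(642,288)]])
print('stop', [onz(t,*T(*p),.04).round(4) for p in [(626,175),(655,338)]])
E
```

```text
front [array([ 0.5088, -0.0697,  0.0425]), array([ 0.4267, -0.0798,  0.0425])]
dovetail [array([ 0.4851, -0.0834,  0.0285]), array([ 0.4582, -0.0853,  0.0285]), array([ 0.4975, -0.112 ,  0.0285]), array([ 0.4507, -0.1205,  0.0285]), array([ 0.5123, -0.2489,  0.0285]), array([ 0.4667, -0.2523,  0.0285])]
stop [array([ 0.5404, -0.2435,  0.04  ]), array([ 0.4335, -0.258 ,  0.04  ])]
```

```bash
python3 -m jog '[[1,0,0,0,10],[2,-5,0,0,10],[2,-11,0,0,10],[3,-17,0,0,10],[4,-23,0,0,10],[4,-29,0,0,10],[5,-35,0,0,10],[6,-41,0,0,10],[7,-47,0,0,10],[7,-47,0,0,10]]' 100; python3 - <<'E'
from h import *
s,M=tool(); c=cam('wrist','w5')
t=cam('top','t5')
im=cv2.imread('pics/t5.png')
cv2.imwrite('pics/t5c.png',cv2.resize(im[200:345,220:400],None,fx=4,fy=4,interpolation=cv2.INTER_CUBIC))
E
```

```text
time: 8.35
tool_pos: [0.4655, -0.0408, 0.0733]
tcp_rot: [-1.263, 1.121, -1.122]
wrist_force: [-0.3, 0.2, -5.3]
width: 0.193
t 8.35 pos [ 0.4655 -0.0408  0.0733] zyaw 6.78 yaxis [ 0. -0. -1.] q [-0.141  0.068  2.204 -0.     0.869 -0.259] F [-0.3  0.2 -5.3] w 16.5
```

View pics/t5c.png

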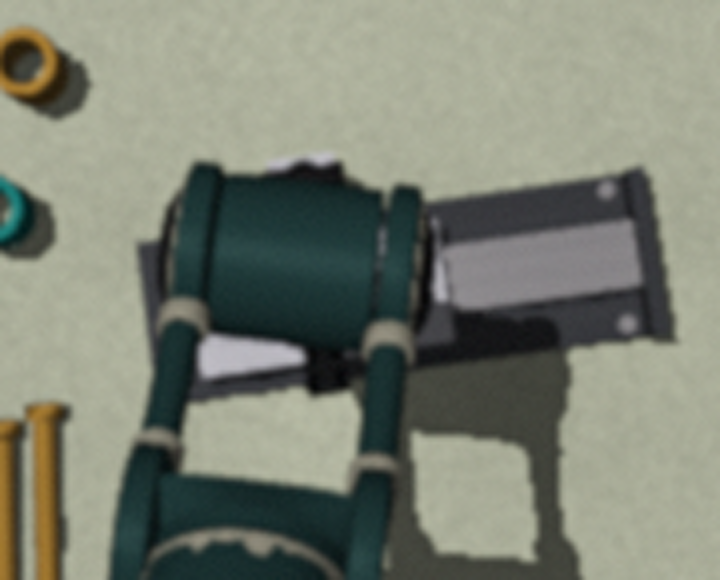

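The carriage is on the nose without side force. I'll continue along the rail.

```bash
python3 -m jog '[[1,-8,0,0,10],[2,-16,0,0,10],[3,-24,0,0,10],[4,-32,0,0,10],[5,-40,0,0,10],[6,-48,0,0,10],[6,-56,0,0,10],[7,-64,0,0,10],[8,-70,0,0,10],[8,-70,0,0,10]]' 100; python3 -c "
from h import *
tool()"
```

```text
time: 9.7
tool_pos: [0.4735, -0.1108, 0.0733]
tcp_rot: [-1.263, 1.121, -1.122]
wrist_force: [-0.1, -0.2, -6.9]
width: 0.194
t 9.7 pos [ 0.4735 -0.1108  0.0733] zyaw 6.78 yaxis [ 0. -0. -1.] q [-0.281  0.103  2.166  0.     0.872 -0.4  ] F [-0.1 -0.2 -6.9] w 16.5
```

```bash
python3 -m jog '[[1,-7,0,0,10],[2,-14,0,0,10],[2,-21,0,0,10],[3,-28,0,0,10],[4,-34,0,0,10],[5,-40,0,0,10],[5,-44,0,0,10],[6,-48,0,0,10],[6,-48,0,0,10],[6,-48,0,0,10]]' 100; python3 -c "
from h import *
tool()
cam('side','s6')"
```

```text
time: 10.95
tool_pos: [0.4792, -0.1582, 0.0732]
tcp_rot: [-1.263, 1.121, -1.121]
wrist_force: [0.7, 0.2, -6.1]
width: 0.19
t 10.95 pos [ 0.4792 -0.1582  0.0732] zyaw 6.82 yaxis [-0.  0. -1.] q [-0.368  0.137  2.128  0.     0.877 -0.488] F [ 0.7  0.2 -6.1] w 16.2
```

View pics/s6.png

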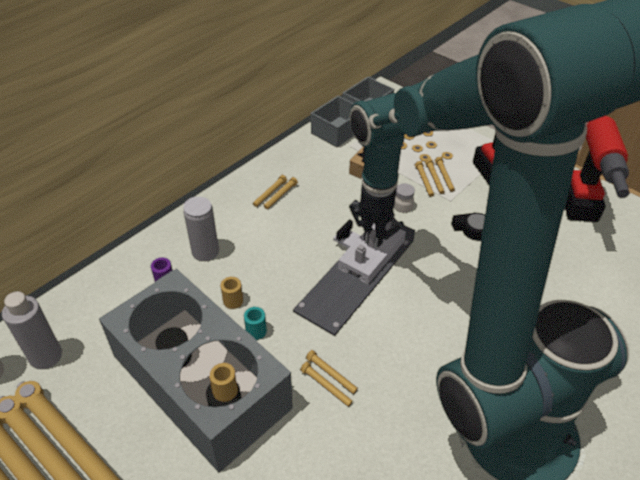

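Nearly home. I'll creep in steps of 2 mm and watch the force.

```bash
python3 -m jog '[[0,-2,0,0,10],[0,-4,0,0,10],[1,-6,0,0,10],[1,-7,0,0,10],[1,-8,0,0,10],[1,-9,0,0,10],[1,-10,0,0,10],[1,-10,0,0,10],[1,-10,0,0,10],[1,-10,0,0,10]]' 100; python3 -c "
from h import *
tool()"
```

```text
time: 12.25
tool_pos: [0.4804, -0.1679, 0.0733]
tcp_rot: [-1.263, 1.121, -1.121]
wrist_force: [1.1, 4.8, -5.2]
width: 0.197
t 12.25 pos [ 0.4804 -0.1679  0.0733] zyaw 6.81 yaxis [ 0.     0.001 -1.   ] q [-3.860e-01  1.440e-01  2.119e+00  1.000e-03  8.790e-01 -5.050e-01] F [ 1.1  4.8 -5.2] w 16.8
```

```bash
python3 -m jog '[[0,-1,0,0,10],[0,-1,0,0,10],[0,-2,0,0,10],[0,-2,0,0,10],[0,-3,0,0,10],[0,-3,0,0,10],[0,-3,0,0,10],[0,-3,0,0,10],[0,-3,0,0,10],[0,-3,0,0,10]]' 100; python3 -c "
from h import *
tool()"
```

```text
time: 13.5
tool_pos: [0.4805, -0.1682, 0.0736]
tcp_rot: [-1.258, 1.125, -1.118]
wrist_force: [0.6, 16.6, 0.3]
width: 0.192
t 13.5 pos [ 0.4805 -0.1682  0.0736] zyaw 6.73 yaxis [-0.     0.006 -1.   ] q [-0.389  0.145  2.118  0.007  0.882 -0.511] F [ 0.6 16.6  0.3] w 16.4
```

The carriage is against the stop: y reads -0.1682 against a predicted -0.1685, with 16.6 N. Now I relax, release and rise.

```bash
python3 -m jog '[[0,2,0,0,10],[0,3,-1,0,10],[0,3,-1,0,30],[0,3,-1,0,45],[0,3,-1,0,45],[0,3,20,0,45],[0,3,60,0,60],[0,3,110,0,80],[0,3,150,0,80],[0,3,150,0,80]]' 100; python3 -c "
from h import *
tool();cam('wrist','w7')"
```

```text
time: 14.75
tool_pos: [0.4831, -0.1698, 0.2281]
tcp_rot: [-1.26, 1.113, -1.128]
wrist_force: [0.0, -0.4, -0.1]
width: 0.936
t 14.75 pos [ 0.4831 -0.1698  0.2281] zyaw 6.81 yaxis [ 0.009 -0.004 -1.   ] q [-0.386 -0.032  1.985 -0.     1.179 -0.505] F [ 0.  -0.4 -0.1] w 79.9
```

View pics/w7.png

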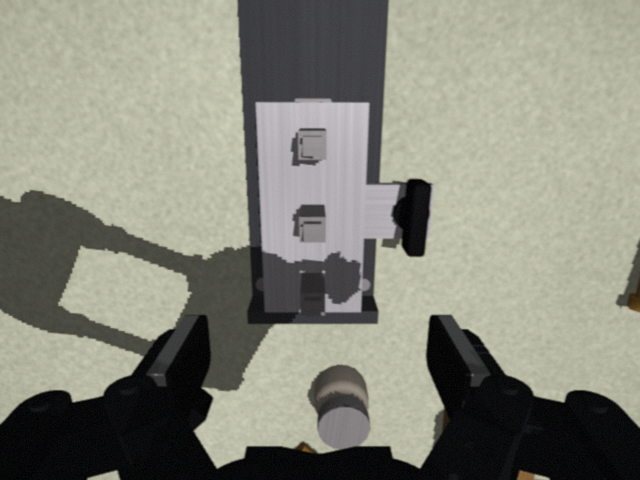

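The wrist view shows the carriage seated against the stop at row 313. Only the nose tip shows at (312,100), which fits home. The bar runs from (418,181) to (416,254).

```bash
python3 - <<'E'
from h import *
s,M=tool(); c=cam('wrist')
im=cv2.cvtColor(np.array(c['pixels']),cv2.COLOR_RGB2BGR)
cv2.imwrite('pics/w7c.png',cv2.resize(im[80:340,230:450],None,fx=2.3,fy=2.3,interpolation=cv2.INTER_CUBIC))
d=np.array([onz(c,*p,.042)[:2] for p in [(256,102),(369,102),(363,313),(263,313)]])
print(d.round(4),d.mean(0)); a=(d[0]+d[1])/2;b=(d[2]+d[3])/2; ax=(b-a)/np.linalg.norm(b-a);print(np.linalg.norm(b-a),np.degrees(np.arctan2(ax[1],ax[0])))
k=.078*np.array([-ax[1],ax[0]])+d.mean(0);print('knob pred',k, 'proj',proj(c,[*k,.06]))
E
```

```text
t 14.8 pos [ 0.4816 -0.1692  0.2255] zyaw 6.81 yaxis [ 0.004 -0.002 -1.   ] q [-0.386 -0.03   1.989 -0.     1.178 -0.505] F [ 0.8  0.1 -1.1] w 79.9
[[ 0.4283 -0.0904]
 [ 0.5071 -0.0811]
 [ 0.5278 -0.2449]
 [ 0.4456 -0.2544]] [ 0.47718079 -0.16770573]
0.16501662223435307 -83.38006475567849
knob pred [ 0.55466074 -0.15871367] proj [420.42951866 222.34410827]
```

View pics/w7c.png

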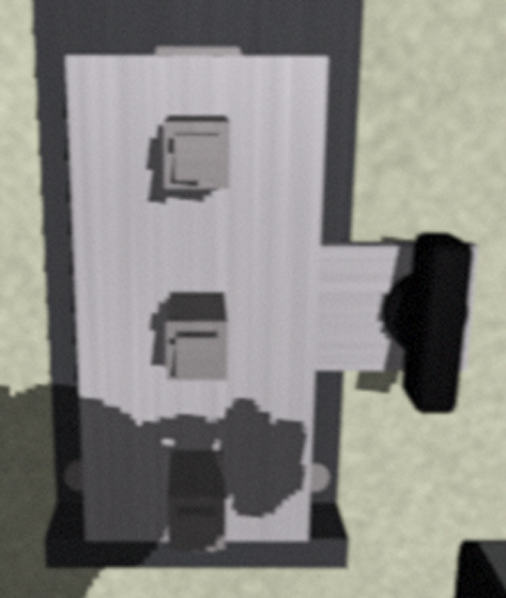

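```bash
python3 -m jog '[[25,3,-10,0,50],[55,7,-30,0,50],[75,10,-60,0,50],[75,10,-90,0,50],[75,10,-120,0,50],[75,10,-145,0,50],[75,10,-155,0,50],[75,10,-163,0,50],[75,10,-163,0,50],[75,10,-163,0,50]]' 50; python3 -c "
from h import *
tool();cam('wrist','w8')"
```

```text
time: 16.1
tool_pos: [0.5561, -0.1586, 0.0612]
tcp_rot: [-1.262, 1.12, -1.122]
wrist_force: [-0.1, 0.5, -1.2]
width: 0.585
t 16.1 pos [ 0.5561 -0.1586  0.0612] zyaw 6.82 yaxis [ 0.002 -0.001 -1.   ] q [-0.321  0.278  1.98   0.     0.882 -0.44 ] F [-0.1  0.5 -1.2] w 50.0
```

View pics/w8.png

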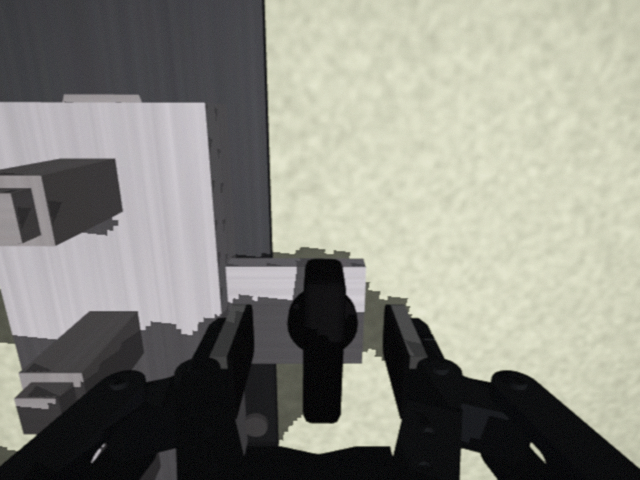

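The bar (u 323, knob boss at (322,322)) lies centred between the fingers. I close and turn clockwise.

```bash
python3 -m jog '[[1,0,0,0,20],[1,0,0,0,8],[1,0,0,0,5],[1,0,0,-6,5],[1,0,0,-14,5],[1,0,0,-22,5],[1,0,0,-30,5],[1,0,0,-35,5],[1,0,0,-35,5],[1,0,0,-35,5]]' 50; python3 -c "
from h import *
s,M=tool();print(s['torque'])
cam('wrist','w9')"
```

```text
time: 17.4
tool_pos: [0.558, -0.1586, 0.0612]
tcp_rot: [-0.933, 1.558, -1.562]
wrist_force: [4.6, 1.0, 1.4]
width: 0.151
t 17.4 pos [ 0.558  -0.1586  0.0612] zyaw -28.11 yaxis [ 0.004 -0.001 -1.   ] q [-3.200e-01  2.800e-01  1.978e+00  1.000e-03  8.810e-01  1.700e-01] F [4.6 1.  1.4] w 12.9
[ 0.1453511  -0.83882026 -0.08234158]
```

View pics/w9.png

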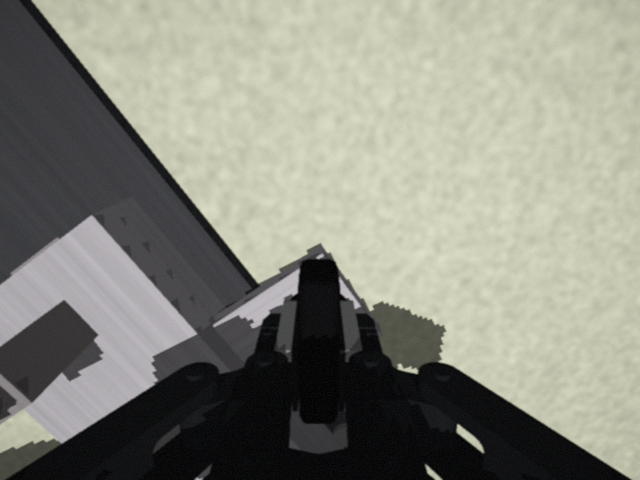

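The bar turns with the gripper at low force, so I continue.

```bash
python3 -m jog '[[0,0,0,-8,5],[0,0,0,-16,5],[0,0,0,-24,5],[0,0,0,-32,5],[0,0,0,-40,5],[0,0,0,-48,5],[0,0,0,-56,5],[0,0,0,-64,5],[0,0,0,-70,5],[0,0,0,-70,5]]' 50; python3 -c "
from h import *
s,M=tool();print(s['torque'])"; python3 -m jog '[[0,0,0,-8,5],[0,0,0,-16,5],[0,0,0,-24,5],[0,0,0,-32,5],[0,0,0,-40,5],[0,0,0,-48,5],[0,0,0,-56,5],[0,0,0,-58,5],[0,0,0,-58,5],[0,0,0,-58,5]]' 50; python3 -c "
from h import *
s,M=tool();print(s['torque'])"
```

```text
time: 18.7
tool_pos: [0.5575, -0.1595, 0.0611]
tcp_rot: [-0.155, -2.148, 2.152]
wrist_force: [4.1, -2.7, 1.7]
width: 0.155
t 18.7 pos [ 0.5575 -0.1595  0.0611] zyaw -98.07 yaxis [ 0.003 -0.002 -1.   ] q [-3.210e-01  2.800e-01  1.978e+00 -1.000e-03  8.810e-01  1.391e+00] F [ 4.1 -2.7  1.7] w 13.2
[-0.53361807 -0.59138503 -0.08909584]
time: 19.95
tool_pos: [0.5569, -0.1603, 0.0611]
tcp_rot: [-0.984, -1.51, 1.513]
wrist_force: [0.6, -5.3, 2.5]
width: 0.153
t 19.95 pos [ 0.5569 -0.1603  0.0611] zyaw -155.99 yaxis [ 0.002 -0.003 -1.   ] q [-0.322  0.28   1.978 -0.003  0.882  2.403] F [ 0.6 -5.3  2.5] w 13.0
[-0.97353968 -0.29626618  0.01311157]
```

```bash
python3 -m jog '[[0,0,0,0,30],[0,0,0,0,45],[0,0,20,0,50],[0,0,45,8,50],[0,0,50,18,50],[0,0,50,28,50],[0,0,50,38,50],[0,0,50,48,50],[0,0,50,58,50],[0,0,50,68,50]]' 50; python3 -m jog '[[0,0,0,10,50],[0,0,0,20,50],[0,0,0,30,50],[0,0,0,40,50],[0,0,0,50,50],[0,0,0,60,50],[0,0,0,70,50],[0,0,0,80,50],[0,0,0,90,50],[0,0,0,100,50]]' 50;  python3 -m jog '[[0,0,0,10,50],[0,0,0,12,50],[0,0,0,12,50],[0,0,0,12,50],[0,0,0,12,50],[0,0,0,12,50],[0,0,0,12,50],[0,0,0,12,50],[0,0,0,12,50],[0,0,0,12,50]]' 50; python3 -c "
from h import *
s,M=tool();cam('wrist','w10')"
```

```text
time: 21.2
tool_pos: [0.5565, -0.1582, 0.1117]
tcp_rot: [-0.041, 2.201, -2.202]
wrist_force: [0.0, 0.1, 0.1]
width: 0.589
time: 22.45
tool_pos: [0.5565, -0.1582, 0.1116]
tcp_rot: [-1.302, 1.05, -1.051]
wrist_force: [0.1, 0.4, -0.4]
width: 0.584
time: 23.7
tool_pos: [0.5563, -0.1584, 0.1103]
tcp_rot: [-1.378, 0.898, -0.898]
wrist_force: [-0.3, -0.6, 0.4]
width: 0.586
t 23.7 pos [ 0.5563 -0.1584  0.1103] zyaw 23.82 yaxis [-0.  0. -1.] q [-0.32   0.217  1.95  -0.     0.975 -0.736] F [-0.3 -0.6  0.4] w 50.1
```

View pics/w10.png

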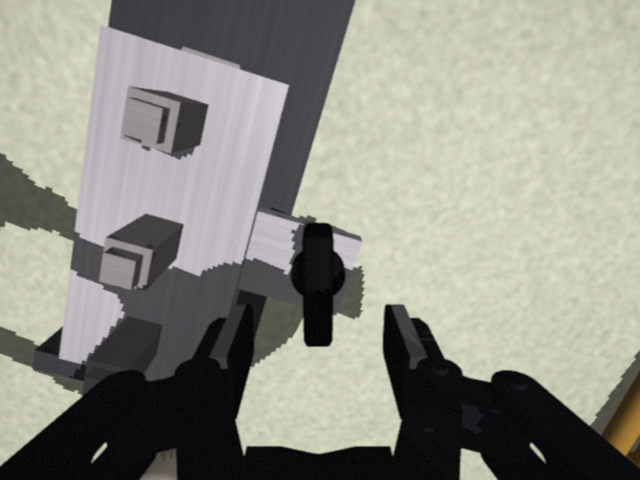

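```bash
python3 -m jog '[[0,0,-20,0,50],[0,0,-40,0,50],[0,0,-49,0,50],[0,0,-49,0,30],[0,0,-49,0,5],[0,0,-49,0,5],[0,0,-49,0,5],[0,0,-49,-8,5],[0,0,-49,-14,5],[0,0,-49,-20,5]]' 60;  python3 -m jog '[[0,0,0,-6,5],[0,0,0,-12,5],[0,0,0,-18,5],[0,0,0,-24,5],[0,0,0,-28,5],[0,0,0,-31,5],[0,0,0,-34,5],[0,0,0,-36,5],[0,0,0,-36,5],[0,0,0,-36,5]]' 60; python3 -c "
from h import *
s,M=tool();print(s['torque'])"
```

```text
time: 25.0
tool_pos: [0.5567, -0.1585, 0.0617]
tcp_rot: [-1.238, 1.161, -1.163]
wrist_force: [-0.3, 0.2, -2.2]
width: 0.147
time: 26.25
tool_pos: [0.5569, -0.1585, 0.0617]
tcp_rot: [-0.888, 1.609, -1.61]
wrist_force: [1.7, -0.4, -0.9]
width: 0.149
t 26.25 pos [ 0.5569 -0.1585  0.0617] zyaw -32.17 yaxis [ 0.001 -0.    -1.   ] q [-0.32   0.279  1.978  0.     0.884  0.241] F [ 1.7 -0.4 -0.9] w 12.7
[-0.11708568 -0.31162461 -0.09744479]
```

```bash
python3 -m jog '[[0,0,0,-1,5],[0,0,0,-2,5],[0,0,0,-3,5],[0,0,0,-4,5],[0,0,0,-5,5],[0,0,0,-6,5],[0,0,0,-6,5],[0,0,0,-6,5],[0,0,0,-6,5],[0,0,0,-6,5]]' 60; python3 -c "
from h import *
s,M=tool();print(s['torque'])"
```

```text
time: 27.5
tool_pos: [0.5565, -0.1588, 0.0616]
tcp_rot: [-0.817, 1.68, -1.681]
wrist_force: [1.4, -4.5, 3.1]
width: 0.152
t 27.5 pos [ 0.5565 -0.1588  0.0616] zyaw -38.16 yaxis [ 0.001 -0.001 -1.   ] q [-3.210e-01  2.790e-01  1.978e+00 -1.000e-03  8.840e-01  3.460e-01] F [ 1.4 -4.5  3.1] w 13.0
[-0.96796545 -0.23461786  0.48177269]
```

```bash
python3 -m jog '[[0,0,0,-1,5],[0,0,0,-2,5],[0,0,0,-3,5],[0,0,0,-3,5],[0,0,0,-3,5],[0,0,0,-3,5],[0,0,0,-3,5],[0,0,0,-3,5],[0,0,0,-3,5],[0,0,0,-3,5]]' 60; python3 -c "
from h import *
s,M=tool();print(s['torque'])"
```

```text
time: 28.75
tool_pos: [0.5576, -0.1594, 0.0617]
tcp_rot: [-0.779, 1.711, -1.717]
wrist_force: [4.1, -6.5, -0.7]
width: 0.15
t 28.75 pos [ 0.5576 -0.1594  0.0617] zyaw -41.03 yaxis [ 0.003 -0.002 -1.   ] q [-0.321  0.279  1.978 -0.002  0.882  0.397] F [ 4.1 -6.5 -0.7] w 12.8
[-1.14993866 -0.70776487  1.22110946]
```

Torque rose to 1.2 N·m, so the knob is at its hard stop. I release and look.

```bash
python3 -m jog '[[0,0,0,3,5],[0,0,0,3,30],[0,0,0,3,50],[0,0,20,3,50],[0,0,60,13,60],[-20,0,100,23,80],[-40,0,140,33,80],[-60,0,170,43,80],[-76,-10,170,44,80],[-76,-10,170,44,80]]' 60; python3 - <<'E'
from h import *
s,M=tool(); c=cam('wrist','w11')
im=cv2.cvtColor(np.array(c['pixels']),cv2.COLOR_RGB2BGR)
cv2.imwrite('pics/w11c.png',cv2.resize(im[60:340,200:480],None,fx=2.1,fy=2.1,interpolation=cv2.INTER_CUBIC))
E
```

```text
time: 30.0
tool_pos: [0.4798, -0.1685, 0.2329]
tcp_rot: [-1.23, 1.173, -1.175]
wrist_force: [0.3, 0.4, -0.6]
width: 0.936
t 30.0 pos [ 0.4798 -0.1685  0.2329] zyaw 2.72 yaxis [ 0.002 -0.    -1.   ] q [-0.387 -0.038  1.982  0.     1.196 -0.434] F [ 0.3  0.4 -0.6] w 79.9
```

View pics/w11c.png

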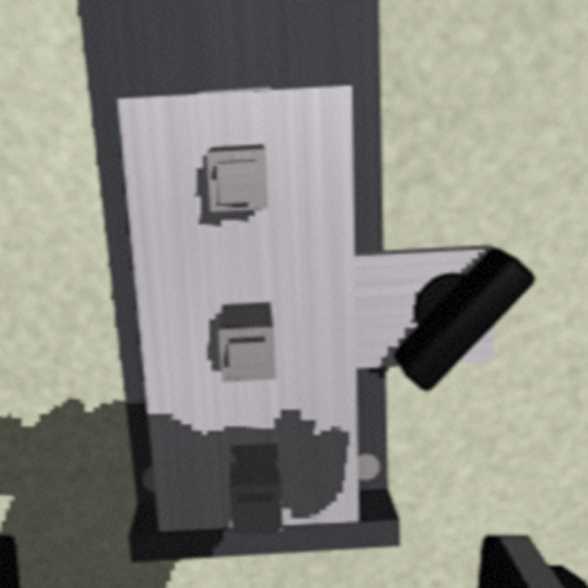

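```bash
python3 - <<'E'
from h import *
c=cam('wrist'); W=lambda u,v:(200+(u-.5)/2.1,60+(v-.5)/2.1)
d=np.array([onz(c,*W(*p),.042)[:2] for p in [(118,98),(351,86),(359,521),(158,531)]])
a=(d[0]+d[1])/2;b=(d[2]+d[3])/2; ax=(b-a)/np.linalg.norm(b-a)
print(d.mean(0),np.linalg.norm(b-a),np.degrees(np.arctan2(ax[1],ax[0])))
k=np.array([onz(c,*W(*p),.06)[:2] for p in [(512,262),(412,372)]]); e=k[1]-k[0]
print('bar',k.mean(0),np.linalg.norm(e),np.degrees(np.arctan2(e[1],e[0])))
print('stop front(z=.03,.04)',[onz(c,*W(375,490),z).round(4) for z in (.03,.04)],'back',[onz(c,*W(265,553),z).round(4) for z in (.03,.04)])
t=cam('top','t11'); im=cv2.imread('pics/t11.png')
cv2.imwrite('pics/t11c.png',cv2.resize(im[200:345,220:400],None,fx=4,fy=4,interpolation=cv2.INTER_CUBIC))
E
```

```text
[ 0.47895737 -0.16679976] 0.1651879429478785 -84.31010002287526
bar [ 0.55321964 -0.15599875] 0.05069605255517668 -126.4149943911369
stop front(z=.03,.04) [array([ 0.5347, -0.2366,  0.03  ]), array([ 0.5329, -0.232 ,  0.04  ])] back [array([ 0.491 , -0.2676,  0.03  ]), array([ 0.4906, -0.2621,  0.04  ])]
```

View pics/t11c.png

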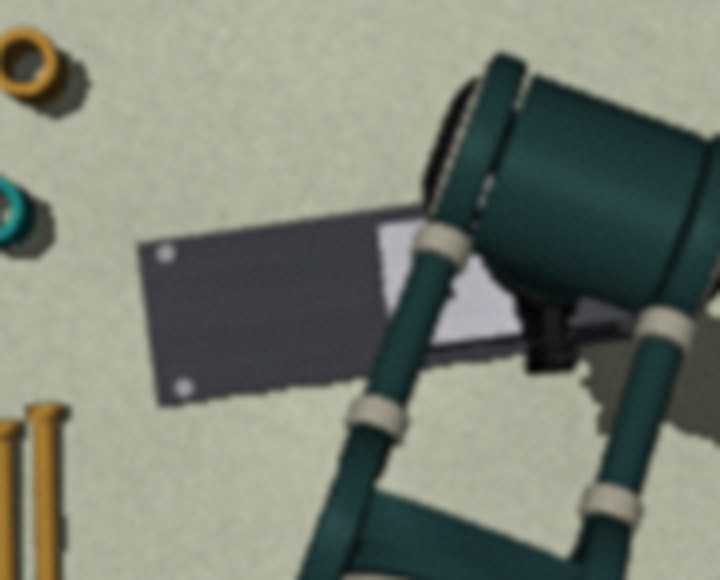

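The bar now lies at 53.6° in world yaw, which puts the knob at 3.88 rad, and the carriage is home within about 1 mm. The next target is the plain brass tube on the bench at top px (227,215): brass, 46 mm across and hollow, unlike the purple (202,160) and teal (218,253) ones.

```bash
python3 -m jog '[[15,34,20,8,85],[30,68,20,17,85],[46,102,20,26,85],[61,136,20,35,85],[76,170,20,44,85],[92,204,20,53,85],[107,238,20,62,85],[122,272,20,71,85],[135,302,20,80,85],[141,316,20,87,85]]' 60; python3 - <<'E'
from h import *
s,M=tool(); c=cam('wrist','w12'); cam('top','t12')
E
```

```text
time: 31.4
tool_pos: [0.6217, 0.1502, 0.25]
tcp_rot: [-1.57, -0.001, 0.004]
wrist_force: [0.5, -0.9, -0.1]
width: 0.992
t 31.4 pos [0.6217 0.1502 0.25  ] zyaw 90.16 yaxis [-0.002  0.    -1.   ] q [ 1.980e-01  2.030e-01  1.690e+00  1.000e-03  1.250e+00 -1.376e+00] F [ 0.5 -0.9 -0.1] w 84.7
```

View pics/w12.png

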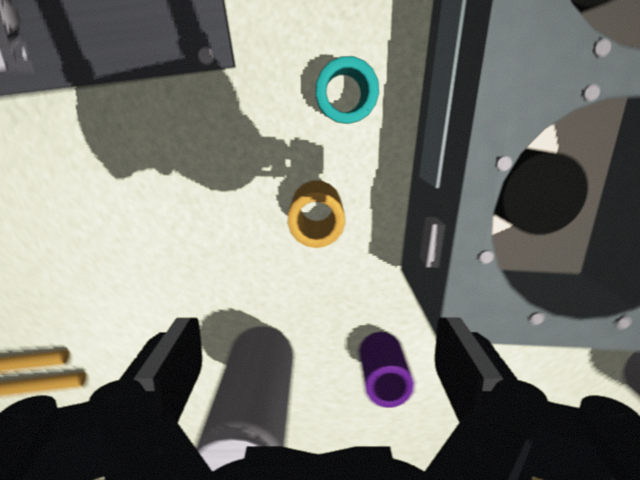

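View pics/t12.png

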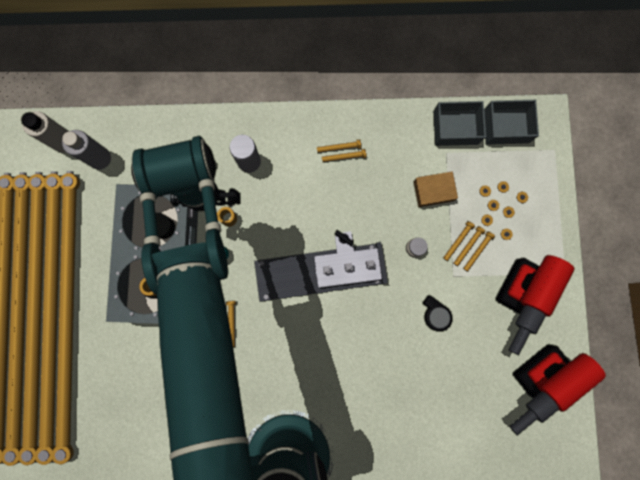

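The wrist view shows the brass sleeve rim at (317,219), teal at (347,90), purple at (390,386) and the can at (245,390). The jar and the carriage are clear of them.

```bash
python3 - <<'E'
from h import *
s,M=tool(); c=cam('wrist')
for n,p,z in [('sleeve',(317,219),.06),('L',(289,220),.06),('R',(345,220),.06),('teal',(347,90),.06),('purple',(389,387),.06),('canbase',(265,340),.0),('cab edge',(490,0),.13),('cab corner',(437,343),.13)]:
    print(n,onz(c,*p,z).round(4))
t=cam('top')
print(onz(t,202,160,.06),onz(t,227.3,214.5,.06))
im=np.array(t['pixels'])[:,:,::-1]; cv2.imwrite('pics/t12c.png',cv2.resize(im[225:310,250:400],None,fx=5,fy=5,interpolation=cv2.INTER_CUBIC))
E
```

```text
t 31.5 pos [0.6216 0.1498 0.25  ] zyaw 89.96 yaxis [-0.002  0.    -1.   ] q [ 1.970e-01  2.020e-01  1.691e+00  1.000e-03  1.250e+00 -1.373e+00] F [-1.   0.5 -0.1] w 85.1
sleeve [0.6221 0.1491 0.06  ]
L [0.6228 0.1271 0.06  ]
R [0.623 0.171 0.06 ]
teal [0.5274 0.1707 0.06  ]
purple [0.7781 0.2133 0.06  ]
canbase [0.766  0.0949 0.    ]
cab edge [0.4873 0.2392 0.13  ]
cab corner [0.6899 0.2293 0.13  ]
[0.77121444 0.20796675 0.06      ] [0.62425428 0.14257244 0.06      ]
```

View pics/t12c.png

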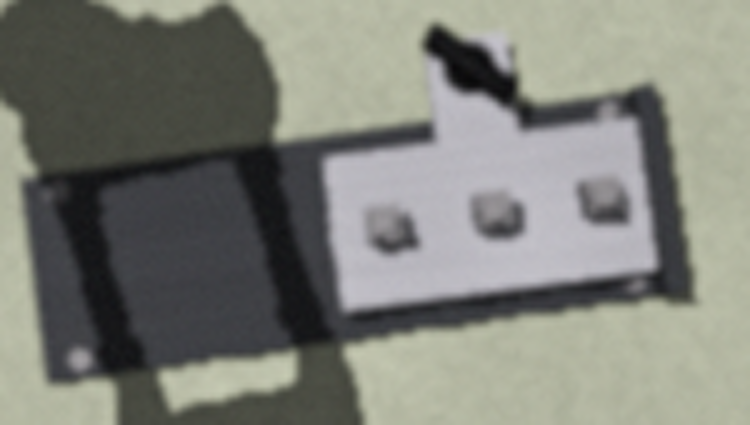

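```bash
python3 -m jog '[[0,0,-40,0,85],[0,0,-80,0,85],[0,-1,-120,0,85],[0,-1,-160,0,85],[0,-1,-185,0,85],[0,-1,-199,0,85],[0,-1,-199,0,60],[0,-1,-199,0,40],[0,-1,-199,0,35],[0,-1,-199,0,35]]' 60; python3 -c "
from h import *
tool();cam('wrist','w13')"
```

```text
time: 32.85
tool_pos: [0.623, 0.1469, 0.0544]
tcp_rot: [-1.57, -0.001, -0.005]
wrist_force: [-0.3, -1.0, 5.7]
width: 0.524
t 32.85 pos [0.623  0.1469 0.0544] zyaw 89.82 yaxis [ 0.004  0.001 -1.   ] q [ 0.193  0.386  1.847 -0.     0.905 -1.375] F [-0.3 -1.   5.7] w 44.7
```

View pics/w13.png

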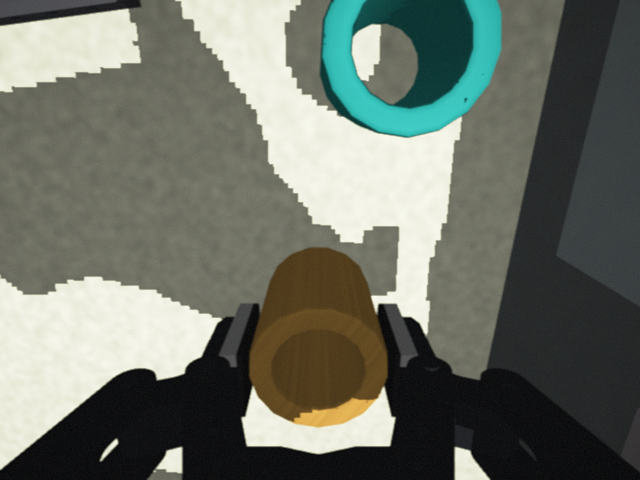

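```bash
python3 - <<'E'
from h import *
t=cam('top'); T=lambda u,v:(250+(u-2)/5,225+(v-2)/5)
for p in [(388,224),(496,210),(603,194)]: print(onz(t,*T(*p),.085))
d=np.array([onz(t,*T(*p),.042)[:2] for p in [(322,155),(638,120),(657,270),(340,312)]]);print(d.mean(0))
tool()
E
```

```text
[ 0.47309378 -0.11225991  0.085     ]
[ 0.47867563 -0.16700417  0.085     ]
[ 0.4852895  -0.22135179  0.085     ]
[ 0.47935814 -0.16614917]
t 32.95 pos [0.623  0.1469 0.0544] zyaw 89.82 yaxis [ 0.004  0.001 -1.   ] q [ 0.193  0.386  1.847 -0.     0.905 -1.375] F [0.1 0.3 6.8] w 45.1
```

```bash
python3 -m jog '[[0,0,40,0,35],[0,0,80,0,35],[-10,-25,120,-8,35],[-27,-72,120,-18,35],[-44,-119,120,-28,35],[-61,-166,120,-38,35],[-78,-213,120,-48,35],[-95,-260,120,-58,35],[-112,-305,120,-68,35],[-128,-345,120,-78,35]]' 60; python3 -m jog '[[-5,-14,0,-4,35],[-9,-24,0,-6,35],[-9,-24,0,-6,35],[-9,-24,0,-6,35],[-9,-24,0,-6,35],[-9,-24,-10,-6,35],[-9,-24,-10,-6,35],[-9,-24,-10,-6,35],[-9,-24,-10,-6,35],[-9,-24,-10,-6,35]]' 60; python3 -c "
from h import *
tool();cam('wrist','w14');t=cam('side','s14');
im=cv2.imread('pics/s14.png'); cv2.imwrite('pics/s14c.png',cv2.resize(im[170:340,290:440],None,fx=4,fy=3.5,interpolation=cv2.INTER_CUBIC))"
```

```text
time: 34.2
tool_pos: [0.4921, -0.1996, 0.172]
tcp_rot: [-1.297, 1.061, -1.06]
wrist_force: [0.2, 0.8, -1.1]
width: 0.528
time: 35.45
tool_pos: [0.4845, -0.2225, 0.1625]
tcp_rot: [-1.255, 1.134, -1.134]
wrist_force: [-0.3, 0.2, -1.4]
width: 0.528
t 35.45 pos [ 0.4845 -0.2225  0.1625] zyaw 5.82 yaxis [ 0. -0. -1.] q [-0.477  0.076  2.004 -0.     1.061 -0.579] F [-0.3  0.2 -1.4] w 45.1
```

View pics/w14.png

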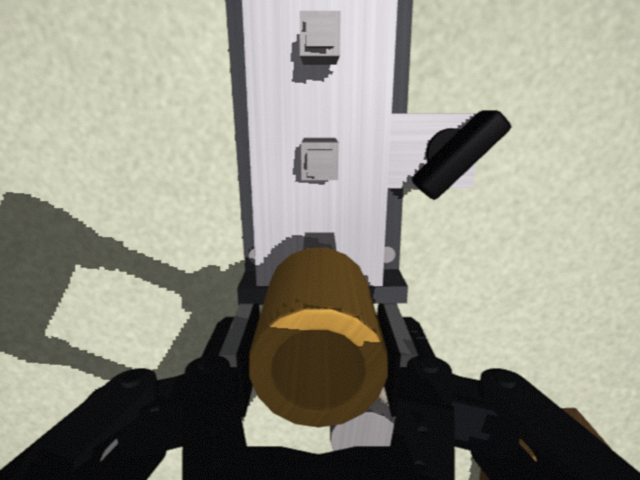

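View pics/s14c.png

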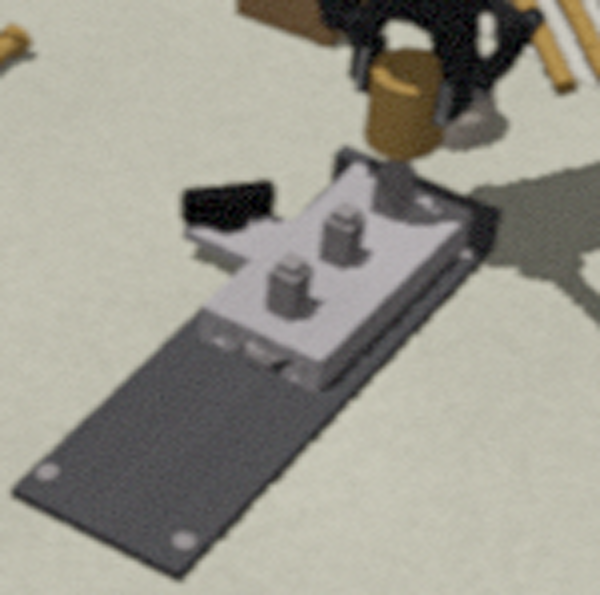

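```bash
python3 - <<'E'
from h import *
s,M=tool();c=cam('wrist'); b=s['tool_pos'][2]-.0544
print('rim',onz(c,318,369,b+.06), 'posts b,a',onz(c,321,157,.087),onz(c,320,28,.087))
E
```

```text
t 35.55 pos [ 0.4844 -0.2225  0.1625] zyaw 5.82 yaxis [ 0. -0. -1.] q [-0.477  0.076  2.004  0.     1.061 -0.579] F [ 0.1 -0.3 -1.9] w 45.2
rim [ 0.48353269 -0.22370834  0.16805162] posts b,a [ 0.47904099 -0.16452173  0.087     ] [ 0.47306321 -0.11038176  0.087     ]
```

```bash
python3 -m jog '[[1,2,0,0,35],[1,2,-8,0,35],[1,2,-16,0,35],[1,2,-24,0,35],[1,2,-32,0,35],[1,2,-40,0,35],[1,2,-46,0,35],[1,2,-50,0,35],[1,2,-50,0,35],[1,2,-50,0,35]]' 60; python3 -c "
from h import *
tool();t=cam('side','s15');
im=cv2.imread('pics/s15.png'); cv2.imwrite('pics/s15c.png',cv2.resize(im[170:340,290:440],None,fx=4,fy=3.5,interpolation=cv2.INTER_CUBIC))"
```

```text
time: 36.85
tool_pos: [0.4856, -0.2205, 0.1126]
tcp_rot: [-1.255, 1.134, -1.134]
wrist_force: [-0.3, -0.7, -2.5]
width: 0.523
t 36.85 pos [ 0.4856 -0.2205  0.1126] zyaw 5.82 yaxis [ 0.001 -0.    -1.   ] q [-0.473  0.134  2.044  0.     0.963 -0.575] F [-0.3 -0.7 -2.5] w 44.7
```

View pics/s15c.png

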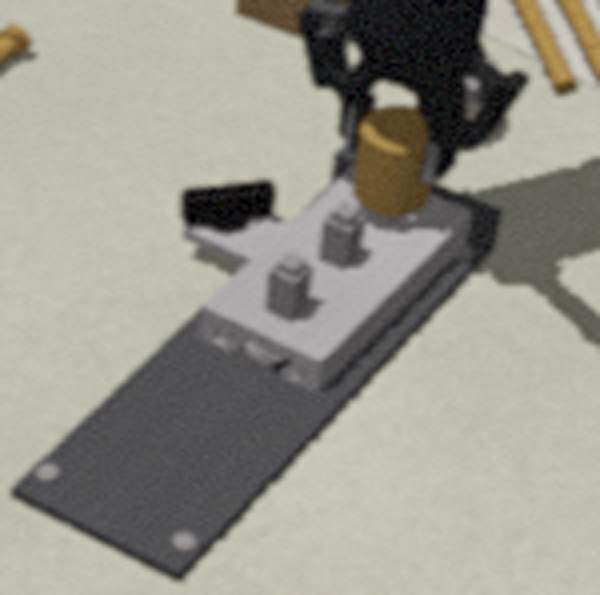

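The sleeve is over the post with no side force. I'll finish lowering.

```bash
python3 -m jog '[[0,0,-4,0,35],[0,0,-8,0,35],[0,0,-11,0,35],[0,0,-13,0,35],[0,0,-14,0,35],[0,0,-15,0,35],[0,0,-15,0,35],[0,0,-15,0,35],[0,0,-15,0,35],[0,0,-15,0,35]]' 60; python3 -c "
from h import *
tool()"
```

```text
time: 38.15
tool_pos: [0.4854, -0.2204, 0.0973]
tcp_rot: [-1.255, 1.134, -1.134]
wrist_force: [0.7, -0.8, -1.8]
width: 0.527
t 38.15 pos [ 0.4854 -0.2204  0.0973] zyaw 5.82 yaxis [ 0. -0. -1.] q [-0.473  0.153  2.055  0.     0.934 -0.575] F [ 0.7 -0.8 -1.8] w 45.0
```

```bash
python3 -m jog '[[0,0,-1,0,35],[0,0,-2,0,35],[0,0,-2,0,35],[0,0,-2,0,55],[0,0,-2,0,65],[0,0,-2,0,65],[0,0,20,0,65],[0,0,60,0,65],[0,0,110,0,75],[0,0,150,0,85]]' 60; python3 -c "
from h import *
tool();cam('wrist','w16');t=cam('side','s16');
im=cv2.imread('pics/s16.png'); cv2.imwrite('pics/s16c.png',cv2.resize(im[170:340,290:440],None,fx=4,fy=3.5,interpolation=cv2.INTER_CUBIC))"
```

```text
time: 39.4
tool_pos: [0.4856, -0.2206, 0.2493]
tcp_rot: [-1.255, 1.133, -1.135]
wrist_force: [-0.0, -0.0, -0.2]
width: 0.995
t 39.4 pos [ 0.4856 -0.2206  0.2493] zyaw 5.82 yaxis [ 0.001 -0.001 -1.   ] q [-4.730e-01 -1.000e-03  1.915e+00 -0.000e+00  1.226e+00 -5.750e-01] F [-0.  -0.  -0.2] w 84.9
```

View pics/w16.png

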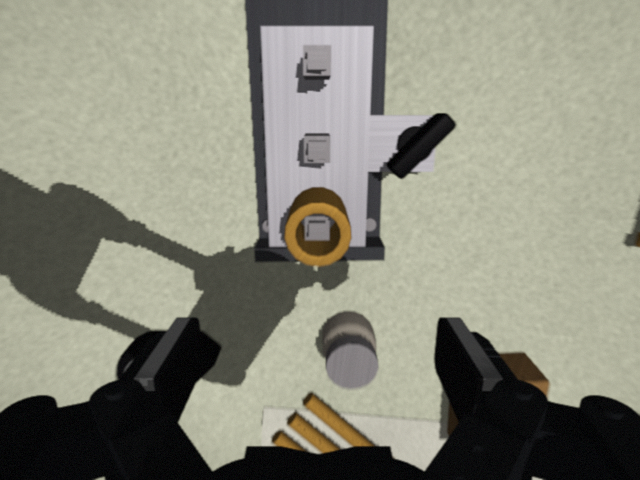

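View pics/s16c.png

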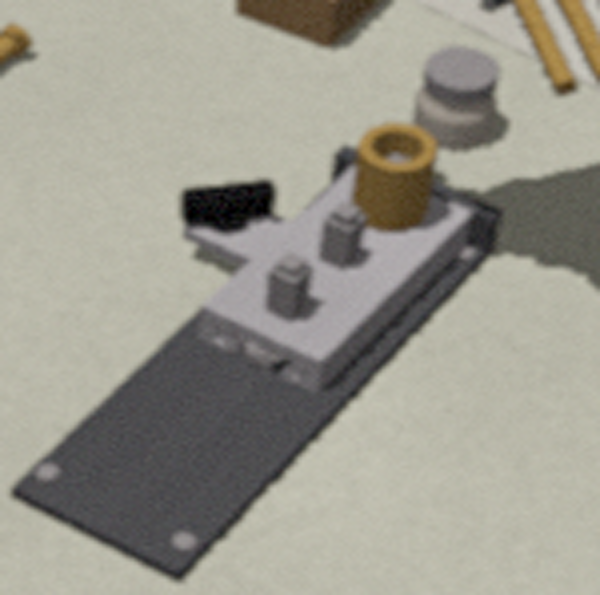

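The sleeve is down on post c, with the post visible in its bore at (317,228). Next is the cabinet sleeve.

```bash
python3 -m jog '[[-4,-0,20,0,70],[-8,55,40,0,70],[-12,110,40,0,70],[-16,165,40,0,70],[-20,220,40,0,70],[-24,275,40,0,70],[-28,330,40,0,70],[-32,385,40,0,70],[-38,440,40,0,70],[-44,495,40,0,70]]' 60; python3 -m jog '[[0,30,0,0,70],[0,53,0,0,70],[0,53,0,0,70],[0,53,0,0,70],[0,53,0,0,70],[0,53,0,0,70],[0,53,0,0,70],[0,53,0,0,70],[0,53,0,0,70],[0,53,0,0,70]]' 60; python3 -c "
from h import *
tool();cam('wrist','w17');cam('top','t17')"
```

```text
time: 40.75
tool_pos: [0.4405, 0.2762, 0.2861]
tcp_rot: [-1.257, 1.134, -1.134]
wrist_force: [1.3, 0.5, -0.9]
width: 0.82
time: 42.0
tool_pos: [0.4413, 0.3276, 0.2873]
tcp_rot: [-1.256, 1.134, -1.134]
wrist_force: [0.2, 0.4, -0.2]
width: 0.818
t 42.0 pos [0.4413 0.3276 0.2873] zyaw 5.83 yaxis [ 0. -0. -1.] q [ 0.593  0.008  1.835 -0.     1.298  0.492] F [ 0.2  0.4 -0.2] w 69.9
```

View pics/w17.png

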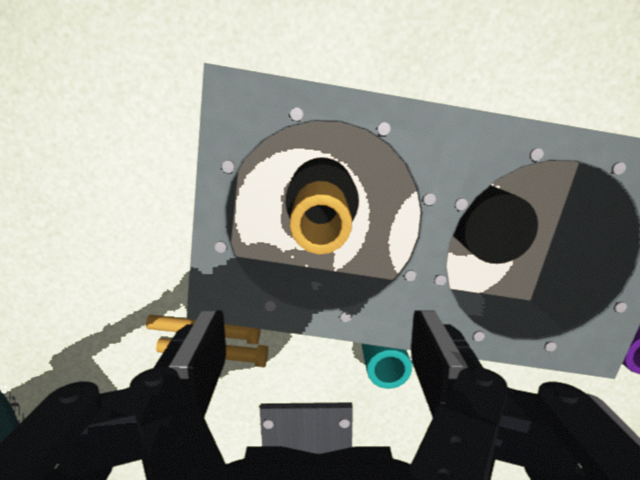

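The wrist view shows the brass sleeve rim at (321,223) inside the port centred at about (325,213). The other pedestal, at (500,225), is empty.

```bash
python3 - <<'E'
from h import *
c=cam('wrist')
print('sleeve',onz(c,321,223,.12),onz(c,291,224,.12),onz(c,352,224,.12))
print('port', [onz(c,*p,.13).round(4) for p in [(226,210),(422,212),(325,120),(325,308)]])
print('screws',[onz(c,*p,.13).round(4) for p in [(296,114),(384,129),(430,199),(411,276),(346,317),(270,306),(220,247),(228,167)]],np.mean([onz(c,*p,.13) for p in [(296,114),(384,129),(430,199),(411,276),(346,317),(270,306),(220,247),(228,167)]],0))
E
```

```text
sleeve [0.44232545 0.32913506 0.12      ] [0.42066799 0.32620417 0.12      ] [0.46486077 0.33063994 0.12      ]
port [array([0.3753, 0.3345, 0.13  ]), array([0.5111, 0.3467, 0.13  ]), array([0.4375, 0.401 , 0.13  ]), array([0.4517, 0.2663, 0.13  ])]
screws [array([0.4184, 0.4028, 0.13  ]), array([0.4765, 0.3992, 0.13  ]), array([0.515 , 0.3563, 0.13  ]), array([0.5117, 0.2984, 0.13  ]), array([0.4683, 0.2604, 0.13  ]), array([0.4105, 0.2639, 0.13  ]), array([0.3719, 0.3069, 0.13  ]), array([0.3757, 0.3643, 0.13  ])] [0.44350218 0.33154453 0.13      ]
```

```bash
python3 -m jog '[[1,1,-30,0,66],[1,1,-60,0,66],[1,1,-90,0,66],[1,1,-115,0,66],[1,1,-135,0,66],[1,1,-155,0,66],[1,1,-168,0,66],[1,1,-176,0,66],[1,1,-176,0,66],[1,1,-176,0,66]]' 60; python3 -c "
from h import *
tool();cam('wrist','w18')"
```

```text
time: 43.4
tool_pos: [0.4428, 0.329, 0.112]
tcp_rot: [-1.254, 1.134, -1.134]
wrist_force: [-0.2, 0.1, 0.1]
width: 0.775
t 43.4 pos [0.4428 0.329  0.112 ] zyaw 5.82 yaxis [ 0.001  0.001 -1.   ] q [0.594 0.167 2.007 0.    0.967 0.492] F [-0.2  0.1  0.1] w 66.2
```

View pics/w18.png

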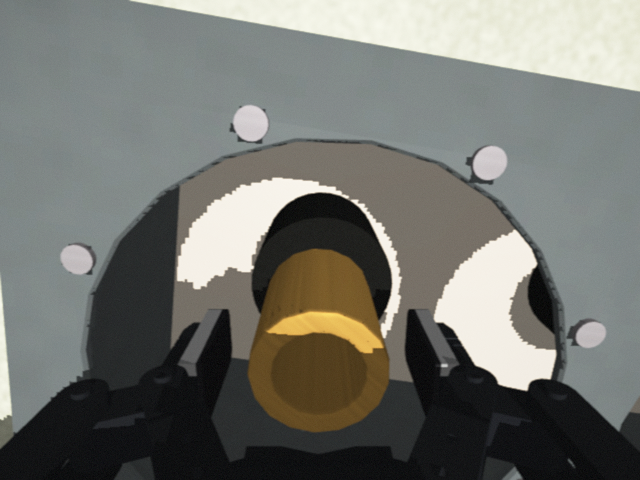

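The sleeve (rim 318,385) is centred between the fingers. I close and lift straight up.

```bash
python3 -m jog '[[0,0,0,0,50],[0,0,0,0,40],[0,0,0,0,35],[0,0,0,0,35],[0,0,15,0,35],[0,0,35,0,35],[0,0,60,0,35],[0,0,85,0,35],[0,0,110,0,35],[0,0,110,0,35]]' 60; python3 -c "
from h import *
tool();c=cam('wrist','w19')"
```

```text
time: 44.7
tool_pos: [0.4434, 0.3294, 0.2237]
tcp_rot: [-1.251, 1.132, -1.134]
wrist_force: [0.6, 0.2, -2.0]
width: 0.521
t 44.7 pos [0.4434 0.3294 0.2237] zyaw 5.82 yaxis [ 0.004  0.003 -1.   ] q [0.594 0.053 1.908 0.    1.176 0.492] F [ 0.6  0.2 -2. ] w 44.5
```

View pics/w19.png

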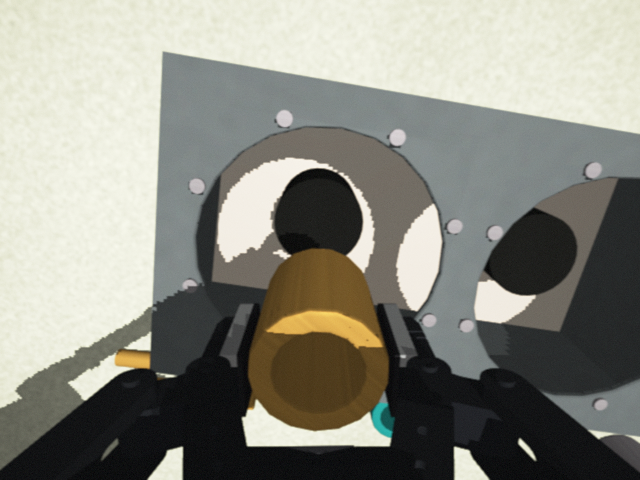

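```bash
python3 -m jog '[[2,-40,10,0,35],[5,-90,10,0,35],[8,-140,10,0,35],[12,-190,10,0,35],[16,-240,10,0,35],[20,-290,10,0,35],[24,-340,10,0,35],[27,-390,0,0,35],[30,-430,-20,0,35],[30,-441,-40,0,35]]' 60; python3 -m jog '[[0,0,-20,0,35],[0,0,-20,0,35],[0,0,-20,0,35],[0,0,-20,0,35],[0,0,-20,0,35],[0,0,-20,0,35],[0,0,-20,0,35],[0,0,-20,0,35],[0,0,-20,0,35],[0,0,-20,0,35]]' 60; python3 - <<'E'
from h import *
s,M=tool();c=cam('wrist','w20');b=s['tool_pos'][2]-.051
print('rim',onz(c,318,371,b+.06))
cam('side','s20'); im=cv2.imread('pics/s20.png'); cv2.imwrite('pics/s20c.png',cv2.resize(im[170:340,290:440],None,fx=4,fy=3.5,interpolation=cv2.INTER_CUBIC))
E
```

```text
time: 46.0
tool_pos: [0.4712, -0.1144, 0.1791]
tcp_rot: [-1.256, 1.138, -1.135]
wrist_force: [-0.5, 0.1, -2.0]
width: 0.525
time: 47.25
tool_pos: [0.4723, -0.1124, 0.1612]
tcp_rot: [-1.256, 1.134, -1.134]
wrist_force: [-0.2, 0.1, -3.0]
width: 0.521
t 47.25 pos [ 0.4723 -0.1124  0.1612] zyaw 5.82 yaxis [-0. -0. -1.] q [-0.285 -0.014  2.1   -0.     1.056 -0.387] F [-0.2  0.1 -3. ] w 44.5
rim [ 0.47124959 -0.11196454  0.17024948]
```

View pics/w20.png

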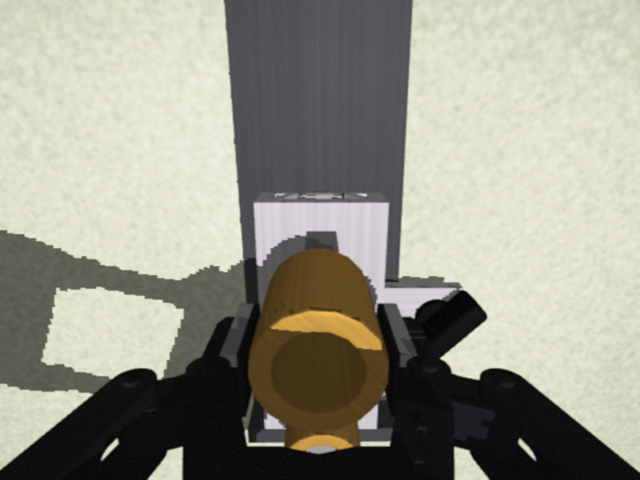

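View pics/s20c.png

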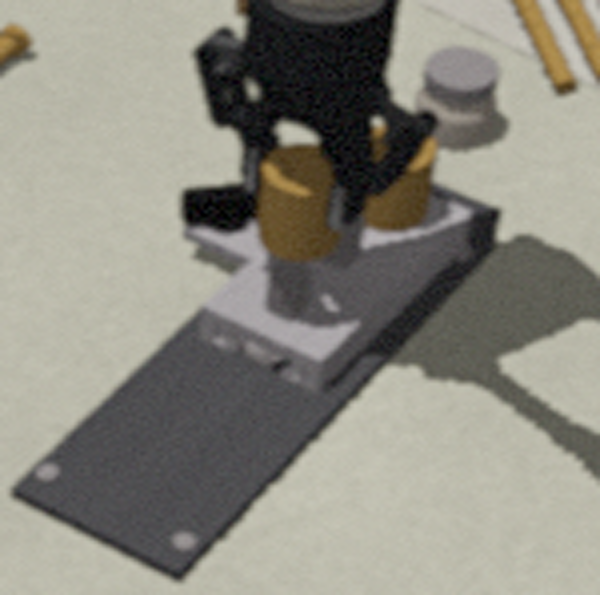

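```bash
python3 -m jog '[[1,1,0,0,35],[1,1,-8,0,35],[1,1,-16,0,35],[1,1,-24,0,35],[1,1,-32,0,35],[1,1,-38,0,35],[1,1,-44,0,35],[1,1,-50,0,35],[1,1,-50,0,35],[1,1,-50,0,35]]' 60; python3 -c "
from h import *
tool();t=cam('side','s21');
im=cv2.imread('pics/s21.png'); cv2.imwrite('pics/s21c.png',cv2.resize(im[170:340,290:440],None,fx=4,fy=3.5,interpolation=cv2.INTER_CUBIC))"
```

```text
time: 48.6
tool_pos: [0.4735, -0.1114, 0.1115]
tcp_rot: [-1.255, 1.134, -1.134]
wrist_force: [0.1, 0.2, -2.5]
width: 0.521
t 48.6 pos [ 0.4735 -0.1114  0.1115] zyaw 5.82 yaxis [ 0. -0. -1.] q [-0.282  0.049  2.14   0.     0.953 -0.384] F [ 0.1  0.2 -2.5] w 44.5
```

View pics/s21c.png

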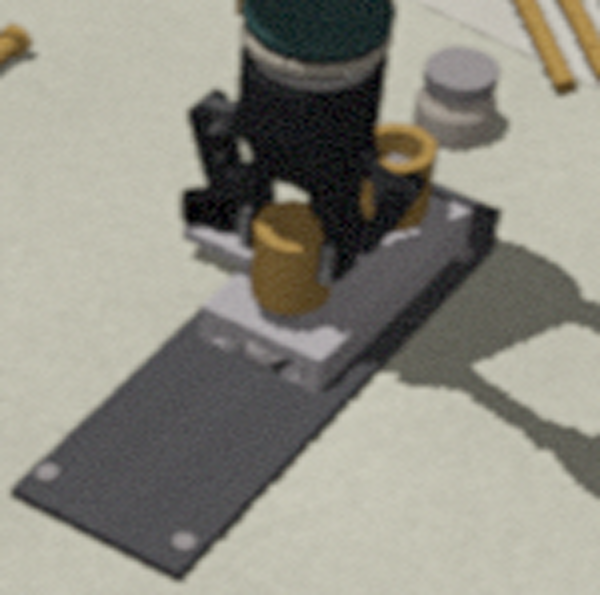

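```bash
python3 -m jog '[[0,0,-4,0,35],[0,0,-8,0,35],[0,0,-12,0,35],[0,0,-15,0,35],[0,0,-17,0,35],[0,0,-18,0,35],[0,0,-18,0,35],[0,0,-18,0,35],[0,0,-18,0,35],[0,0,-18,0,35]]' 60; python3 -c "
from h import *
tool()"
```

```text
time: 49.9
tool_pos: [0.4732, -0.1114, 0.0943]
tcp_rot: [-1.256, 1.135, -1.134]
wrist_force: [-4.6, 1.3, 7.3]
width: 0.525
t 49.9 pos [ 0.4732 -0.1114  0.0943] zyaw 5.83 yaxis [-0.001  0.    -1.   ] q [-0.282  0.072  2.152 -0.     0.918 -0.384] F [-4.6  1.3  7.3] w 44.9
```

The sleeve has made deck contact (Fz +7 N at z 0.094, as expected). I release and rise.

```bash
python3 -m jog '[[0,0,1,0,35],[0,0,1,0,50],[0,0,1,0,65],[0,0,1,0,65],[0,0,1,0,65],[0,0,30,0,65],[0,0,80,0,65],[0,0,130,0,75],[0,20,160,0,80],[0,30,160,0,80]]' 60; python3 -m jog '[[0,40,20,0,80],[0,80,20,0,80],[0,120,20,0,80],[0,150,20,0,80],[0,150,20,0,80],[0,150,20,0,80],[0,150,20,0,80],[0,150,20,0,80],[0,150,20,0,80],[0,150,20,0,80]]'; python3 - <<'E'
from h import *
s,M=tool();cam('top','t22');cam('side','s22')
im=cv2.imread('pics/s22.png'); a=cv2.resize(im[170:340,290:440],(390,440),interpolation=cv2.INTER_CUBIC)
im=cv2.imread('pics/t22.png'); b=cv2.resize(im[210:310,295:395],(400,440),interpolation=cv2.INTER_CUBIC)
cv2.imwrite('pics/f22.png',np.hstack([a,b]))
E
```

```text
time: 51.15
tool_pos: [0.4753, -0.0813, 0.2566]
tcp_rot: [-1.252, 1.128, -1.138]
wrist_force: [-0.6, -0.6, -0.8]
width: 0.932
time: 52.4
tool_pos: [0.4734, 0.0683, 0.2734]
tcp_rot: [-1.255, 1.134, -1.134]
wrist_force: [0.2, -0.4, 0.4]
width: 0.937
t 52.4 pos [0.4734 0.0683 0.2734] zyaw 5.79 yaxis [ 0.  0. -1.] q [ 0.091 -0.126  1.988  0.     1.28  -0.01 ] F [ 0.2 -0.4  0.4] w 80.0
```

View pics/f22.png

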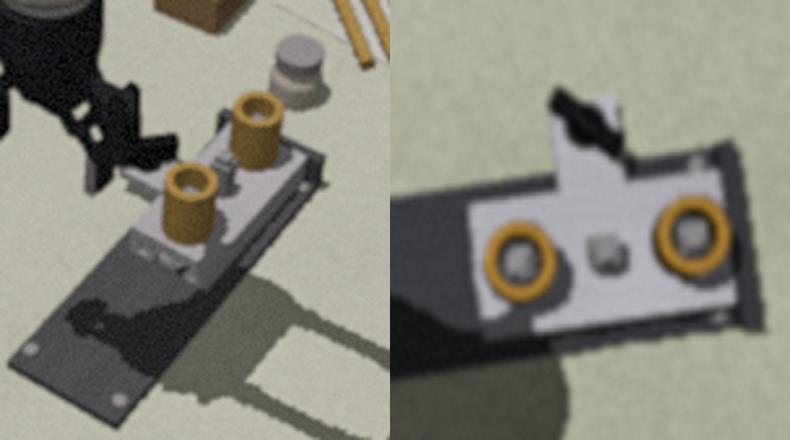

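View pics/t22.png

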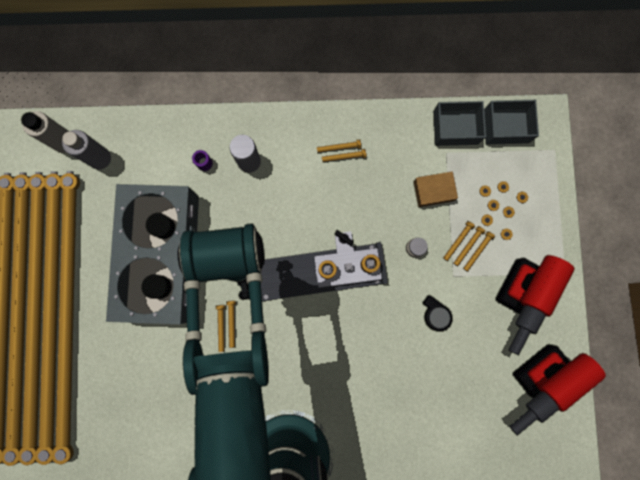

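```bash
python3 - <<'E'
from h import *
t=cam('top');T=lambda u,v:(295+(u-390-2)/4,210+(v-2)/4.4)
for n,p,z in [('A rim',(520,262),.102),('C rim',(693,236),.102),('post a',(520,262),.085),('post b',(603,250),.085),('post c',(693,234),.085)]: print(n,onz(t,*T(*p),z).round(4))
d=np.array([onz(t,*T(*p),.042)[:2] for p in [(467,203),(720,170),(738,303),(484,337)]]);print('deck',d.mean(0).round(4))
s=cam('side');S=lambda u,v:(290+u/2.6,170+v/2.588)
for p in [(192,182),(258,109)]: print('rim side',onz(s,*S(*p),.102).round(4))
tool()
E
```

```text
A rim [ 0.4729 -0.1114  0.102 ]
C rim [ 0.4847 -0.2198  0.102 ]
post a [ 0.4739 -0.1118  0.085 ]
post b [ 0.4793 -0.1644  0.085 ]
post c [ 0.487  -0.2215  0.085 ]
deck [ 0.4803 -0.1665]
rim side [ 0.4694 -0.1112  0.102 ]
rim side [ 0.4825 -0.22    0.102 ]
t 52.6 pos [0.4733 0.0686 0.2733] zyaw 5.82 yaxis [ 0.  0. -1.] q [ 0.092 -0.126  1.988  0.     1.28  -0.01 ] F [ 0.   0.2 -0. ] w 80.0
```

The rims agree in both views at deck + 60 mm, the carriage is home and the robot is clear. I'm handing the job in.

```bash
python3 -c "
from workcell import bot
print(bot.finish_job())"
```

```text
the job is handed in; nothing more can be done
None
```

I handed the job in at about 52.6 s with the carriage home, its clamp tight, and both brass sleeves standing on posts. No verdict was reported.

- **Carriage:** I set it on the apron by post b and slid it on until it met the end stop. It stopped at y = -0.1682 against a predicted -0.1685, pushing back with 16.6 N.
- **Clamp:** I turned the knob clockwise in two grasps. Torque rose to 1.2 N·m at the hard stop, and the bar angle in the picture put it at about 3.88 rad.
- **Sleeves:** There were two. The bench sleeve went on post c and the cabinet sleeve on post a; the other pedestal was empty. I left the purple and turquoise look-alikes alone.

**Last checks:**
- Both sleeve rims were about where they should be, 60 mm above the deck. They were within 3 mm of their posts in the top view, and the two cameras agreed to about 4 mm.
- The carriage measured about 1.5 mm short of where it stopped against the end stop. That is inside the 6 mm tolerance and about the accuracy of the cameras.
- The carriage's yaw measured about 0.9° different after clamping, which is inside its limit.
- In the final top view the bystanders showed no visible shift, though I compared them only by eye, and the gripper was clear of everything.

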